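Clear, load and lock the keeper rail of an inspection fixture

ROBOT

A 6-joint arm with a two-finger parallel gripper is mounted at the origin on the work surface; the furniture and walls round the work are solid. World frame = base frame: x ahead of the robot, y to its left, z up, the work surface at z = 0. Lengths are in m, angles in degrees, forces in N, time in s.
With the tool pointing down it reaches from about 0.35 to 0.725 m from the base axis. Payload 4.3 kg.
Tool frame: the origin (TCP) lies at the centre of the arm's flange, where the gripper is bolted on; the fingertips stand 173 mm ahead of it and the grasp point (between the pads) lies 155 mm ahead of it (tcp_to_grasp is the distance from the TCP to the grasp point, in m); z points along the fingers, y is the direction in which the jaws open and shut (so a half turn about z gives the same grasp; the last joint's range is limited). The gripper opens to 85 mm and grips with 20 to 120 N. Pads are 22 mm wide; open, the fingers measure 114 mm over their backs; the gripper's body (76 mm by 85 mm) begins 54 mm behind the grasp point. The pads swing forward as they close: fully open they stand 13 mm farther back than shut.
Start: joints at [69.196, 21.618, 4.641, 73.018, 0, 83.68], TCP at [0.144, 0.557, 0.405] pointing down, gripper open.
Joint ranges: [-156.06, 156.06], [-48.1, 94.91], [-58.44, 69.94], [-101.28, 121.22], [-78.64, 73.56], [-180, 180]. Speed limits (degrees/s): [147.25, 147.25, 180, 180, 180, 180].

INTERFACE

Orientations are given as [roll, pitch, yaw] about the fixed x, y, z axes, in that order (R = Rz(yaw) Ry(pitch) Rx(roll)).
In Python, from station import * gives the robot as it stands.
- The arm moves only by the tool apply_moves, never from a script. Its argument "deltas" is a list that holds one entry, the list of rows, each a list of 7 numbers: the turn, a rotation vector about the tool's x, y, z in units of 5 degrees (1.0 is 5 degrees), then the shift along the tool's x, y, z in units of 40 mm (1.0 is 40 mm), then the closure in counts, from 0 (fully open) to 255 (shut). A call has 1 to 12 rows; each row is the pose to reach, as a shift and turn from the pose commanded when the call began, along the tool's axes at that moment; what a row does not reach only later rows make up. A row lasts 1/8 s, in which the tool goes at most 62.5 mm and 10.7 degrees, less where a joint would pass 70% of its speed; a pose out of reach is approached as far as the arm can. A call with a gripper value outside its range is refused whole. The fingers move at their own pace and stop on an object; "force" is the grip in N (left out, the last holds). Time passes only in rows, so rows that repeat a pose let the fingers close. It gives the time, the measured TCP pose, the force and the opening at its end, in the units of the state.
- get_obs(): the state, without advancing time (a new reading comes with each control period).
- snapshot(name): name is "scene" or "top" or "wrist"; returns (picture, depth): 384x512x3 uint8, red, green, blue; 384x512 float32, m along the optical axis (not along the pixel's ray), 0 where there is no reading.
- camera_params(name): a dict with "fx", "fy", "cx", "cy" (pixels), "position" and "rotation" of the camera in the world; the wrist camera has in their place "mount" (4x4, takes a point from camera to tool coordinates, whose origin is the TCP and whose axes are the flange's). Camera axes: x right, y down, z forward; pixel columns grow to the right and rows downward; lengths in m; the calibration is good to about 2 mm. A picture is of the moment at which its call begins: read the wrist's pose just before it. camera_params takes no time and is no camera call.
- finish_job(): hands the job in, once; it reports no verdict.
Trained networks look in the newest picture that a camera, given by its name, has taken for a name from the list of things; names that differ only in an ending like _2 or _b are one class to them, and where a whole thing is asked for, a point or a joint stands for the part that bears it (a point fixed in the world has none). Each returns a list of dicts, best first, with "confidence" (0 to 1); they miss things now and then, are a little off and sometimes report something else, mostly with a low value. They report only what shows in the picture. A call takes as long as a camera call. They do not tell look-alikes from the thing itself.
- trace(camera, label): "region" (384x512 bool, what is visible of it) and "bbox" ([left, top, width, height] in pixels, round what is visible of it).
- tip_of(camera, label): "pixel" ([column, row] in pixels: a listed point, or the origin of a listed thing).
The state is a dict: "time_s": time; "joint_positions": joint angles; "qd": joint speeds; "joint_efforts": joint torques, N m; "tcp_pos": TCP position; "orientation": TCP orientation; "wrist_force": force on the tool from outside, world axes, zero at the start; "ft_torque": the same for the moment, N m; "width": finger opening in m.
Only numpy, scipy, OpenCV 4.12 (cv2) and the standard library are available. Lean on these libraries where they do the work, as an engineer would, in place of code of your own. Each camera call takes 0.05 s, during which the arm holds its last target.

TASK

First use the wooden scraper to sweep every metal chip off the fixture's landing plate into the chip pan in front of it, never touching a chip with the gripper itself. Then slide every locating stud along the landing plate in under the lips of the rail, past the bolt, and after that turn the star wheel clockwise, spoke by spoke, right up to its stop so that the bolt locks the studs in. At the end the scraper must stand upright on its rubber mat again; leave the other things on the bench where they are.

Things in the scene. Friction and masses are not known exactly. Their poses are not given: they have to be found in the camera images.
- fixture: the fixed grey inspection fixture; origin on the bench below the rail's centre line. Its x points away from the robot, y along the rail to the robot's left, z up. In this frame (mm): steel bed x -65 to 65, y -175 to 165, top at z 40; open landing plate y -175 to -62, then two flared guides (13 high) to the rail's mouth at y -45. Studs enter the rail only at its mouth, feet flat on the bed
- plate_center (a point): middle of the landing plate's top face (fixture frame 0, -110, 40 mm), axes as the fixture's; the plate is open towards the robot, to the back and to the right
- pan_center (a point): middle of the chip pan's floor, 4 mm above the bench (fixture frame -102, -110, 4 mm); the open pan (70 x 130 mm, walls 28 mm high) lies against the landing plate's edge that faces the robot (fixture x = -65 mm), the plate's top stands 12 mm above the pan's walls
- rail_stop (a point): foot of the rail's end stop on the centre line (fixture frame 0, 150, 40 mm), axes as the fixture's. The rail runs from here 195 mm to its mouth: a channel 62 mm wide and 16 mm high under two lips 6 mm thick (their top 22 mm above the bed, z 62), with an open slot 30 mm wide between the lips along the centre line, for the studs' stems
- bolt_line (a point): where the bolt crosses the rail's slot (fixture frame 0, -20, 69 mm). The steel bolt, 14 mm wide and 11 mm high, slides in from the robot's side just above the front lip; its guide (fixture x -126 to -32, y -33 to -7 mm) reaches z 76 mm
- wheel_center (a point): hub centre of the star wheel on its upright axis, at mid-height of the spokes (fixture frame -150, 10, 105 mm). Five spokes 12 mm thick, 72 degrees apart, end in 18 mm balls centred 60 mm from the axis; hub radius 21, its top 15 mm above this point; column radius 24 below. From 26 mm off the axis outward it is free to 29 mm below this point
- star_wheel (a joint): angle of the star wheel, rad, 0 to 4.4 (its stop); grows clockwise seen from above; stays where left (about 0.1 N m of friction). At 0 one spoke points along the fixture's -x axis. It drives the bolt across the rail's slot, 11.4 mm a radian: clear of the slot below about 0.7 rad, right across it at the stop
- mat: black rubber mat, 140 x 76 mm, 4 mm thick, fixed to the bench; origin at the centre of its underside, x along its 140 mm side
- scraper_center (a point): wooden scraper block with a rubber foot, standing on the mat; point on its centre line 50 mm above its underside. x along its 104 mm length, y along its thickness, z up. Foot 104 x 22 mm, block 30 mm high; above it an upright grip web 70 mm long and 14 mm thick, to 78 mm height. About 0.2 kg
- stud_1_center (a point): a locating stud standing on the bench; point on its axis 50 mm above its underside. Square steel foot 54 x 54 x 12 mm, square stem 20 x 20 mm with sides parallel to the foot's from 12 to 85 mm height; about 0.2 kg. Two or three studs are present
- stud_2_center (a point): a locating stud standing on the bench; point on its axis 50 mm above its underside. Square steel foot 54 x 54 x 12 mm, square stem 20 x 20 mm with sides parallel to the foot's from 12 to 85 mm height; about 0.2 kg. Two or three studs are present
- stud_3_center (a point): a locating stud standing on the bench; point on its axis 50 mm above its underside. Square steel foot 54 x 54 x 12 mm, square stem 20 x 20 mm with sides parallel to the foot's from 12 to 85 mm height; about 0.2 kg. Two or three studs are present
- chip_1_center (a point): a curled metal chip, about 30 x 20 mm and 9 mm thick, lying on the landing plate; point at mid-thickness. Two to four chips are present
- chip_2_center (a point): a curled metal chip, about 30 x 20 mm and 9 mm thick, lying on the landing plate; point at mid-thickness. Two to four chips are present
- chip_3_center (a point): a curled metal chip, about 30 x 20 mm and 9 mm thick, lying on the landing plate; point at mid-thickness. Two to four chips are present
- chip_4_center (a point): a curled metal chip, about 30 x 20 mm and 9 mm thick, lying on the landing plate; point at mid-thickness. Two to four chips are present
- oil_bottle: small instrument-oil bottle, 36 mm diameter, 98 mm high, bystander; origin at its underside
- setting_master: stepped steel setting master, 30 mm diameter, 43 mm high, bystander; origin at its underside
- tape_roll: roll of tape lying flat, 66 mm diameter, 18 mm high, bystander; origin at its underside
- ring_gauge: steel setting ring lying flat, 46 mm diameter, 14 mm high, bystander; origin at its underside
There are look-alikes about, which are no part of the job. Leave any blue or pink look-alike of the part that bears stud_3_center alone.

How it is judged (in metres and radians):
On the way, in this order (a step that is already met when the one before it is completed fails the run):
1. all chips lie in the chip pan, none on the plate, while no stud is past the bolt yet (z of each of chip_1_center, chip_2_center, chip_3_center, chip_4_center in the frame of fixture below 0.03 m and x of chip_1_center in the frame of fixture between -0.138 and -0.062 m and y of chip_1_center in the frame of fixture between -0.178 and -0.042 m and x of chip_2_center in the frame of fixture between -0.138 and -0.062 m and y of chip_2_center in the frame of fixture between -0.178 and -0.042 m and x of chip_3_center in the frame of fixture between -0.138 and -0.062 m and y of chip_3_center in the frame of fixture between -0.178 and -0.042 m and x of chip_4_center in the frame of fixture between -0.138 and -0.062 m and y of chip_4_center in the frame of fixture between -0.178 and -0.042 m and not (y of stud_1_center in the frame of fixture above -0.008 m) and not (y of stud_2_center in the frame of fixture above -0.008 m) and not (y of stud_3_center in the frame of fixture above -0.008 m)), for 0.2 s.
2. all studs stand in the rail under the lips, past the bolt, which is still drawn back (y of stud_1_center in the frame of fixture between -0.008 and 0.15 m and x of stud_1_center in the frame of fixture between -0.02 and 0.02 m and z of each of stud_1_center, stud_2_center, stud_3_center in the frame of fixture below 0.1 m and angle between each of stud_1_center, stud_2_center, stud_3_center's own z axis and vertical below 0.12 rad and y of stud_2_center in the frame of fixture between -0.008 and 0.15 m and x of stud_2_center in the frame of fixture between -0.02 and 0.02 m and y of stud_3_center in the frame of fixture between -0.008 and 0.15 m and x of stud_3_center in the frame of fixture between -0.02 and 0.02 m and value of joint star_wheel below 0.5 rad), for 0.2 s.
3. the star wheel is turned clockwise to its stop, the bolt home behind the studs (y of stud_1_center in the frame of fixture between -0.008 and 0.15 m and x of stud_1_center in the frame of fixture between -0.02 and 0.02 m and z of each of stud_1_center, stud_2_center, stud_3_center in the frame of fixture below 0.1 m and angle between each of stud_1_center, stud_2_center, stud_3_center's own z axis and vertical below 0.12 rad and y of stud_2_center in the frame of fixture between -0.008 and 0.15 m and x of stud_2_center in the frame of fixture between -0.02 and 0.02 m and y of stud_3_center in the frame of fixture between -0.008 and 0.15 m and x of stud_3_center in the frame of fixture between -0.02 and 0.02 m and value of joint star_wheel above 4.2 rad), for 0.2 s.
At the end, for the whole second after the job is handed in: all chips in the pan; all studs upright in the rail, over 12 mm past the bolt's centre line (fixture y -8 to 150 mm); star wheel above 4.2 rad; scraper upright (7 degrees), at rest on the mat, its centre within 50 mm along and 38 mm across of the mat's (all of step 3 and z of each of chip_1_center, chip_2_center, chip_3_center, chip_4_center in the frame of fixture below 0.03 m and x of chip_1_center in the frame of fixture between -0.138 and -0.062 m and y of chip_1_center in the frame of fixture between -0.178 and -0.042 m and x of chip_2_center in the frame of fixture between -0.138 and -0.062 m and y of chip_2_center in the frame of fixture between -0.178 and -0.042 m and x of chip_3_center in the frame of fixture between -0.138 and -0.062 m and y of chip_3_center in the frame of fixture between -0.178 and -0.042 m and x of chip_4_center in the frame of fixture between -0.138 and -0.062 m and y of chip_4_center in the frame of fixture between -0.178 and -0.042 m and x of scraper_center in the frame of mat between -0.05 and 0.05 m and y of scraper_center in the frame of mat between -0.038 and 0.038 m and z of scraper_center in the frame of mat below 0.064 m and angle between scraper_center's own z axis and vertical below 0.12 rad and linear speed of scraper below 0.02 m/s); the robot touches nothing.
It fails at once if a chip is touched by the gripper (contact force between the fingers and chip_1 above 0.5 N or contact force between the fingers and chip_2 above 0.5 N or contact force between the fingers and chip_3 above 0.5 N or contact force between the fingers and chip_4 above 0.5 N).
It fails at once if a bystander is moved by more than 30 mm (distance of any of oil_bottle, setting_master, tape_roll, ring_gauge from where it was at the start of the episode above 0.03 m).
Of stud_1, stud_2, stud_3 only 2 to 3 are there at a start; the rules pass over those that are not, and their reading is None.
Of chip_1, chip_2, chip_3, chip_4 only 2 to 4 are there at a start; the rules pass over those that are not, and their reading is None.
At some moment in a run one of stud_1, stud_2, stud_3 may be knocked a few centimetres aside while the robot is not near it.
Once in a run the grip may slacken for a moment while it holds something.
It also fails if it takes over 210 s, if anything falls off the work surface, if the arm or the gripper's body presses on something with over 40 N, if the wrist force passes 120 N, or if a joint passes its speed limit or range.

## Working session

There is one attempt and no reset: what is moved stays moved. The work goes in short steps, Python scripts to look and compute and a tool call to move; the robot and the scene stay as the last step left them, time stands still between calls to the robot, and variables do not carry over. Pictures are saved under pics/ and viewed, and the job is handed in when it is done.

Besides the shell and the picture viewer there is one more tool, called after "Emit:" in YAML: its name, and indented under it one key for each argument. apply_moves: Moves the arm, as the interface text tells. Its arguments: {"type":"object","properties":{"deltas":{"type":"array","items":{"type":"array","items":{"type":"array","items":{"type":"number"}}}},"force":{"type":"number"}},"required":["deltas"]}

```bash
ls; mkdir -p pics
python3 - <<'E'
from station import *
import cv2
print(get_obs())
for n in("scene","top","wrist"):
    p,d=snapshot(n); cv2.imwrite(f"pics/{n}0.png",p[:,:,::-1]); print(n,camera_params(n))
E
```

```text
pics
{'time_s': 0.0, 'joint_positions': array([6.91964274e+01, 2.16623527e+01, 4.56092760e+00, 7.30165600e+01,
       1.18289960e-04, 8.36806040e+01]), 'qd': array([ 0.00269928, -0.02858407,  0.0131964 , -0.05713889, -0.0932714 ,
       -0.10850435]), 'joint_efforts': array([-3.30411131e-04, -4.63604486e+01,  2.69875842e+01,  2.09831464e-02,
        2.84223024e-04,  2.90424644e-06]), 'tcp_pos': array([0.14369677, 0.55644106, 0.40374239]), 'orientation': array([-1.79882745e+02, -1.31042760e-02,  1.65515810e+02]), 'wrist_force': array([ 0.39664672, -0.68318733, -0.49660211]), 'ft_torque': array([ 0.01666611, -0.00389661, -0.00880468]), 'width': 0.08529525508516833}
scene {'fx': 459.6917678242729, 'fy': 459.6917678242729, 'cx': 252.65151831607062, 'cy': 188.88071440308326, 'position': array([0.07621548, 0.57603577, 1.01944186]), 'rotation': array([-139.3747503 ,   -0.34621851, -145.75627001])}
top {'fx': 382.35670429461993, 'fy': 382.35670429461993, 'cx': 253.99610050100247, 'cy': 187.55254223884947, 'position': array([ 0.41008162, -0.0797001 ,  1.08236383]), 'rotation': array([-175.02388604,    0.55977394,  -90.57784039])}
wrist {'fx': 341.1764510880934, 'fy': 341.1764510880934, 'cx': 260.25226003440656, 'cy': 193.05697123458546, 'mount': array([[-4.67577539e-04, -9.56427817e-01, -2.91968514e-01,
         7.45009421e-02],
       [ 9.99999818e-01, -5.58759176e-04,  2.28912921e-04,
         5.26761769e-04],
       [-3.82078771e-04, -2.91968353e-01,  9.56427904e-01,
         3.02860125e-02],
       [ 0.00000000e+00,  0.00000000e+00,  0.00000000e+00,
         1.00000000e+00]])}
```

View pics/scene0.png

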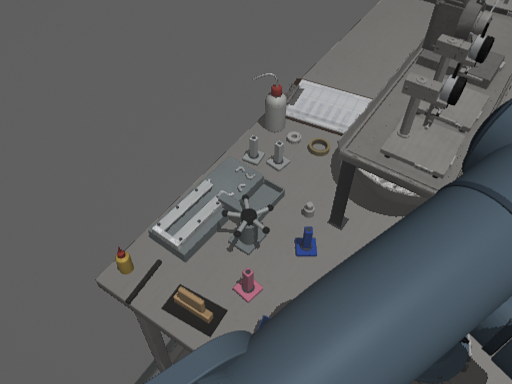

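View pics/top0.png

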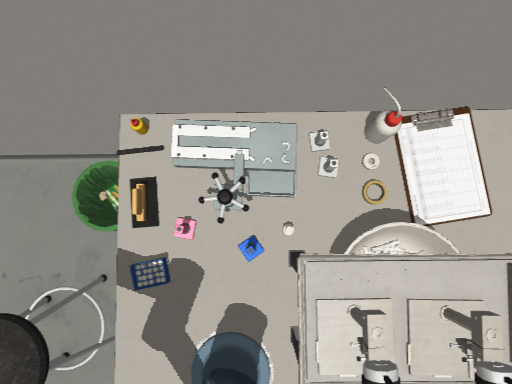

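View pics/wrist0.png

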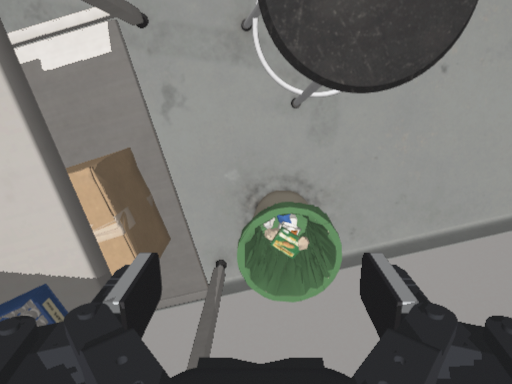

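```bash
cat > h.py <<'E'
from station import *
import numpy as np, cv2
from scipy.spatial.transform import Rotation as R
def rot(rpy): return R.from_euler('xyz',rpy,degrees=True).as_matrix()
def campose(n,obs=None):
    c=camera_params(n)
    if n=='wrist':
        o=obs or get_obs(); T=np.eye(4);T[:3,:3]=rot(o['orientation']);T[:3,3]=o['tcp_pos']
        T=T@np.array(c['mount']); return c,T[:3,:3],T[:3,3]
    return c,rot(c['rotation']),np.array(c['position'])
def shot(n,save=None,crop=None,s=1):
    o=get_obs(); cp=campose(n,o) ; p,d=snapshot(n)
    if save:
        q=p[:,:,::-1]
        if crop: q=q[crop[1]:crop[3],crop[0]:crop[2]]
        cv2.imwrite('pics/'+save,cv2.resize(q,None,fx=s,fy=s,interpolation=cv2.INTER_CUBIC))
    return p,d,cp
def cloud(d,cp):
    c,Rm,t=cp; v,u=np.mgrid[:d.shape[0],:d.shape[1]]
    P=np.stack([(u-c['cx'])/c['fx']*d,(v-c['cy'])/c['fy']*d,d],-1)
    return P@Rm.T+t
def ray_at_z(px,z,cp):
    c,Rm,t=cp; r=Rm@np.array([(px[0]-c['cx'])/c['fx'],(px[1]-c['cy'])/c['fy'],1.]); return t+r*(z-t[2])/r[2]
def proj(P,cp):
    c,Rm,t=cp; q=(np.asarray(P)-t)@Rm; return np.stack([c['fx']*q[...,0]/q[...,2]+c['cx'],c['fy']*q[...,1]/q[...,2]+c['cy']],-1)
E
python3 - <<'E'
from h import *
p,d,cp=shot('top','top_fix.png',(110,100,310,260),4)
C=cloud(d,cp)
np.savez('top0.npz',p=p,d=d,C=C)
shot('top','top_r.png',(230,100,410,260),4)
for l in ["fixture","mat","wheel_center","scraper_center","stud_1_center","chip_1_center","oil_bottle","setting_master","tape_roll","ring_gauge","plate_center","pan_center","rail_stop","bolt_line","star_wheel"]:
    try:
        r=tip_of('top',l)
        print(l,[(np.round(x['pixel'],1).tolist(),round(x['confidence'],2)) for x in r][:6])
    except Exception as e: print(l,e)
for z in np.arange(0,0.12,.01):
    pass
E
```

```text
fixture [([236.1, 146.5], 0.75), ([235.9, 144.7], 0.35)]
mat [([144.2, 200.3], 0.73), ([371.8, 164.0], 0.62), ([232.8, 146.2], 0.32)]
wheel_center [([226.1, 194.2], 0.78), ([320.2, 136.0], 0.73), ([140.7, 200.1], 0.64)]
scraper_center [([138.5, 203.7], 0.65)]
stud_1_center [([331.0, 164.2], 0.74)]
chip_1_center [([285.1, 162.6], 0.36), ([177.0, 142.6], 0.34)]
oil_bottle [([139.5, 127.3], 0.63)]
setting_master [([285.9, 229.4], 0.58)]
tape_roll [([374.4, 191.2], 0.71), ([235.2, 148.2], 0.62), ([222.4, 198.5], 0.56)]
ring_gauge [([369.6, 161.0], 0.73)]
plate_center [([277.2, 147.9], 0.64), ([371.9, 189.3], 0.35), ([233.1, 142.6], 0.23)]
pan_center [([272.9, 184.3], 0.84), ([238.1, 144.1], 0.74)]
rail_stop [([177.6, 139.3], 0.66), ([143.8, 201.1], 0.66)]
bolt_line [([237.3, 142.2], 0.64), ([376.1, 191.8], 0.44)]
star_wheel it knows: bolt_line, chip_1_center, chip_2_center, chip_3_center, chip_4_center, fixture, mat, oil_bottle, pan_center, plate_center, rail_stop, ring_gauge, scraper_center, setting_master, stud_1_cente
```

View pics/top_fix.png

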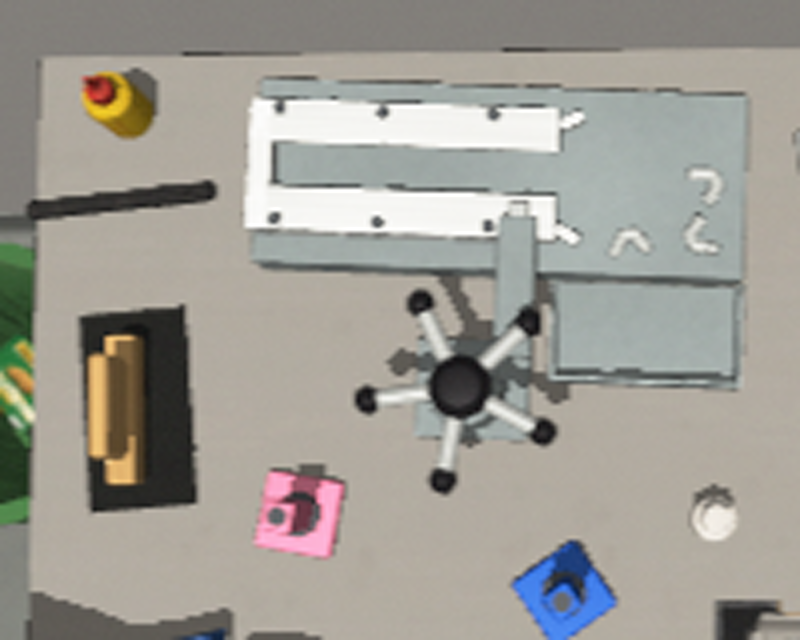

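View pics/top_r.png

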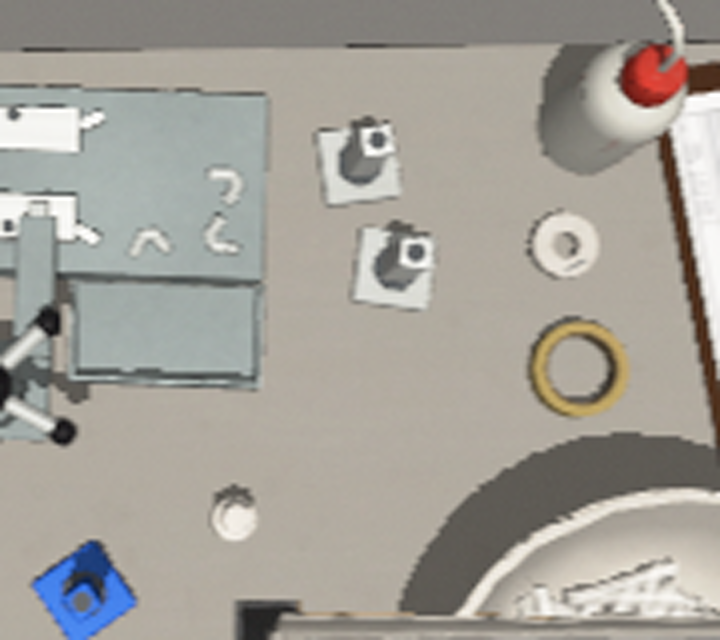

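Run:
```python
from h import *
Z=np.load('top0.npz');C=Z['C'];d=Z['d']
z=C[...,2]
print('bench z', np.median(z[235:250,270:285]), 'bed z',np.median(z[130:140,262:280]),'pan',np.median(z[175:190,255:285]),'lip',np.median(z[130:134,190:230]),'mat',np.median(z[190:220,150:156]))
zoff=np.median(z[235:250,270:285])
m=(np.abs(z-0.04)<.006)|(np.abs(z-0.062)<.005)
sub=np.zeros_like(m);sub[115:175,165:305]=m[115:175,165:305]
n,lab,st,ce=cv2.connectedComponentsWithStats(sub.astype(np.uint8))
k=1+np.argmax(st[1:,4]);print(st[k])
pts=C[lab==k][:,:2].astype(np.float32)*1000
r=cv2.minAreaRect(pts);print(r, cv2.boxPoints(r))
cv2.imwrite('pics/m.png',cv2.resize((lab==k).astype(np.uint8)*255,None,fx=1,fy=1))
# line fits of the edges: 
L=lab==k
for name,mm in(('studs',(np.abs(z-0.085)<.008)),):
    for (u0,u1,v0,v1) in((308,332,125,150),(318,342,152,178)):
        s=np.zeros_like(m);s[v0:v1,u0:u1]=mm[v0:v1,u0:u1]
        q=C[s][:,:2]*1000; print('stem top',q.mean(0),len(q),cv2.minAreaRect(q.astype(np.float32)), np.median(z[s]))
        s=np.zeros_like(m);s[v0:v1,u0:u1]=(np.abs(z-.012)<.006)[v0:v1,u0:u1]
        q=C[s][:,:2]*1000; print('foot',len(q),cv2.minAreaRect(q.astype(np.float32)))
s=np.zeros_like(m);s[170:240,120:170]=(z>.065)[170:240,120:170]; q=C[s][:,:2]*1000;print('web',len(q),cv2.minAreaRect(q.astype(np.float32)),np.median(z[s]))
s=np.zeros_like(m);s[170:240,120:170]=(abs(z-.034)<.008)[170:240,120:170]; q=C[s][:,:2]*1000;print('block',len(q),cv2.minAreaRect(q.astype(np.float32)),np.median(z[s]))
rgb=Z['p'].astype(int).sum(2)
s=np.zeros_like(m);s[172:230,125:165]=(rgb<140)[172:230,125:165]; n,lab,st,ce=cv2.connectedComponentsWithStats(s.astype(np.uint8));k=1+np.argmax(st[1:,4]);q=C[lab==k][:,:2]*1000;print('mat',cv2.minAreaRect(q.astype(np.float32)))
```

```text
bench z 0.0008793176727006635 bed z 0.040771956989121505 pan 0.004599356615074712 lip 0.06281959879700849 mat 0.004250827393183054
[ 171  120  126   50 5331]
((622.3429565429688, -16.480712890625), (340.1983337402344, 130.65968322753906), 87.27821350097656) [[ 549.0094  -183.28572]
 [ 679.5217  -189.49025]
 [ 695.6765   150.3243 ]
 [ 565.1642   156.52882]]
stem top [ 634.20860102 -255.16241371] 62 ((634.859130859375, -255.12548828125), (19.76791000366211, 19.66102409362793), 11.210643768310547) 0.0854321389563561
foot 231 ((638.496337890625, -254.82333374023438), (59.055084228515625, 53.88188171386719), 6.178589344024658)
stem top [ 559.73860885 -277.86137873] 63 ((560.3610229492188, -278.2201843261719), (19.012989044189453, 21.098819732666016), 83.92070007324219) 0.08505952591596055
foot 253 ((560.2141723632812, -278.6806335449219), (53.859535217285156, 55.3347053527832), 81.82294464111328)
web 177 ((423.2728576660156, 93.64524841308594), (341.1228942871094, 67.2728271484375), 74.49215698242188) 0.08078163460464283
block 168 ((466.73858642578125, 245.56082153320312), (102.43262481689453, 20.995223999023438), 0.31625989079475403) 0.03397358312468313
mat ((472.18408203125, 100.48748779296875), (138.45938110351562, 355.14239501953125), 2.282576322555542)
```

Run:
```python
from h import *
Z=np.load('top0.npz');C=Z['C'];z=C[...,2];p=Z['p'].astype(int)
def reg(mask,u0,u1,v0,v1):
    s=np.zeros_like(mask);s[v0:v1,u0:u1]=mask[v0:v1,u0:u1];n,lab,st,ce=cv2.connectedComponentsWithStats(s.astype(np.uint8));k=1+np.argmax(st[1:,4]);return lab==k
q=reg((z>.07)&(z<.1),125,152,175,230);P=C[q]*1000;print('web',len(P),cv2.minAreaRect(P[:,:2].astype(np.float32)),np.median(P[:,2]))
q=reg((abs(z-.034)<.01),125,152,175,230);P=C[q]*1000;print('block',len(P),cv2.minAreaRect(P[:,:2].astype(np.float32)))
q=reg((p.sum(2)<160)|(z>.02),127,162,170,232);P=C[q&(abs(z-.004)<.004)]*1000;print('mat',len(P),cv2.minAreaRect(P[:,:2].astype(np.float32)))
a=np.radians(-2.72);X=np.array([np.cos(a),np.sin(a)]);Y=np.array([-np.sin(a),np.cos(a)]);o=np.array([622.58,-11.49])
F=np.stack([(C[...,:2]*1000-o)@X,(C[...,:2]*1000-o)@Y],-1)
m=(F[...,1]<-64)&(F[...,1]>-173)&(abs(F[...,0])<62)&(z>.0440)&(z<.06)
n,lab,st,ce=cv2.connectedComponentsWithStats(m.astype(np.uint8),connectivity=8)
for k in range(1,n): print('chip',st[k],F[lab==k].min(0),F[lab==k].max(0),F[lab==k].mean(0),z[lab==k].max())
m=(p.min(2)>175)&(F[...,1]<-64)&(F[...,1]>-173)&(abs(F[...,0])<62)
n,lab,st,ce=cv2.connectedComponentsWithStats(m.astype(np.uint8),connectivity=8)
for k in range(1,n): print('white',st[k],F[lab==k].min(0),F[lab==k].max(0))
# balls
m=(z>.104)&(z<.125)&(np.hypot(F[...,0]+150,F[...,1]-10)<75)&(np.hypot(F[...,0]+150,F[...,1]-10)>50)
n,lab,st,ce=cv2.connectedComponentsWithStats(m.astype(np.uint8),connectivity=8)
for k in range(1,n):
    c=F[lab==k].mean(0)-[-150,10]; print('ball',st[k][4],c,np.hypot(*c),np.degrees(np.arctan2(c[1],-c[0])))
for n_ in ((-150,10),(0,-110),(-102,-110),(0,150),(0,-20)): print(n_,o+n_[0]*X+n_[1]*Y)
```

```text
web 154 ((465.6133728027344, 244.78977966308594), (68.65518951416016, 12.005589485168457), 0.7127025127410889) 80.63938880258303
block 175 ((466.73858642578125, 245.56082153320312), (102.43262481689453, 20.995223999023438), 0.31625989079475403)
mat 726 ((466.6327819824219, 241.15708923339844), (136.79920959472656, 72.35022735595703), 4.083698272705078)
chip [257 123   1   1   1] [ 59.92886608 -66.32490843] [ 59.92886608 -66.32490843] [ 59.92886608 -66.32490843] 0.045780061227407076
chip [263 123   1   1   1] [ 60.78405082 -82.88747893] [ 60.78405082 -82.88747893] [ 60.78405082 -82.88747893] 0.04471125547128141
chip [259 125   1   1   1] [ 54.90460369 -72.03913323] [ 54.90460369 -72.03913323] [ 54.90460369 -72.03913323] 0.04419118919437337
chip [270 125   1   1   1] [  55.98286795 -102.42193225] [  55.98286795 -102.42193225] [  55.98286795 -102.42193225] 0.0441229190163126
chip [277 124   2   2   2] [  56.59535251 -124.48024979] [  59.35023517 -121.63758469] [  57.97279384 -123.05891724] 0.0447428882120573
chip [290 124   1   1   1] [  60.45817591 -157.45955871] [  60.45817591 -157.45
[... 8923 characters left out ...]
[ -46.70064313 -157.89629441] [ -24.82670748 -135.16896999]
white [262 157  10   7  31] [ -51.41133871 -108.57311501] [-33.89650724 -83.96996071]
ball 41 [52.00810851 27.50635077] 58.8340265780964 152.1262718098426
ball 42 [ 42.45439074 -41.48395872] 59.35734263034054 -135.6623811689104
ball 42 [-10.23804902  57.7158845 ] 58.61690004874003 79.94110607535717
ball 42 [-25.90037548 -53.24414038] 59.20952571092543 -64.05960087655217
ball 40 [-58.33085682   7.70236557] 58.837193106701314 7.52216970642683
(-150, 10) [473.22354563   5.61700263]
(0, -110) [ 617.35993612 -121.36607079]
(-102, -110) [ 515.47485229 -116.52564792]
(0, 150) [629.69826893 138.34100563]
(0, -20) [621.63089748 -31.46746742]
```

Candidates, in top-image pixels:
- **Scraper:** only the wooden block on the black mat at (140,203).
- **Studs:** the grey pair at (320,140) and (329,166). The pink one at (185,228) and the blue one at (251,248) are look-alikes, so I leave them.
- **Chips:** (286,147), (285,159) and (267,161).

I'll move above the scraper first and check it in a close crop.

```bash
cat >> h.py <<'E'
FY=-2.72; _a=np.radians(FY); FX_=np.array([np.cos(_a),np.sin(_a)]);FY_=np.array([-np.sin(_a),np.cos(_a)]);FO=np.array([.62258,-.01149])
def f2w(x,y): return FO+x/1000*FX_+y/1000*FY_
def w2f(P): 
    v=np.asarray(P)[...,:2]-FO; return np.stack([v@FX_,v@FY_],-1)*1000
def plan(gx,gy,gz,yaw,obs=None,pose=None):
    """grasp point target (m), tool down, yaw -> row numbers"""
    if pose is None:
        o=obs or get_obs(); R0=rot(o['orientation']);t0=o['tcp_pos']
    else: R0,t0=pose
    R1=rot([180,0,yaw]); t1=np.array([gx,gy,gz+.155])
    w=R.from_matrix(R0.T@R1).as_rotvec(degrees=True)/5; s=R0.T@(t1-t0)/.04
    print('plan',np.round(w,3).tolist(),np.round(s,3).tolist()); return R1,t1
def st():
    o=get_obs();g=o['tcp_pos']+rot(o['orientation'])[:,2]*.155
    print('t',round(o['time_s'],2),'grasp',np.round(g,4),'fix',np.round(w2f(g),1),'rpy',np.round(o['orientation'],2),'F',np.round(o['wrist_force'],1),'w',round(o['width'],4),'j',np.round(o['joint_positions'],0)); return o
E
python3 - <<'E'
from h import *
st(); plan(.4665,.2452,.16,180.5)
E
```

```text
t 0.95 grasp [0.1438 0.5568 0.2498] fix [-505.2  544.9] rpy [179.99   0.   165.52] F [-0.7 -0.1 -0. ] w 0.0854 j [69. 22.  5. 73.  0. 84.]
plan [0.002, 0.0, -2.997] [-9.759, -5.524, 2.243]
```

Emit:
apply_moves:
  deltas:
    - [[0,0,-1,-3.2,-1.8,0.5,0],[0,0,-2,-6.5,-3.7,1.0,0],[0,0,-3,-9.76,-5.52,1.5,0],[0,0,-3,-9.76,-5.52,2.24,0],[0,0,-3,-9.76,-5.52,2.24,0],[0,0,-3,-9.76,-5.52,2.24,0],[0,0,-3,-9.76,-5.52,2.24,0],[0,0,-3,-9.76,-5.52,2.24,0],[0,0,-3,-9.76,-5.52,2.24,0],[0,0,-3,-9.76,-5.52,2.24,0],[0,0,-3,-9.76,-5.52,2.24,0],[0,0,-3,-9.76,-5.52,2.24,0]]

```text
time_s: 2.45
tcp_pos: [0.466, 0.2462, 0.3155]
orientation: [180.0, 0.0, -179.4]
wrist_force: [0.5, -0.2, 0.2]
width: 0.0857
```

Run:
```python
from h import *
st(); p,d,cp=shot('wrist','w1.png'); C=cloud(d,cp); z=C[...,2]
m=(z>.072)&(z<.09);P=C[m]*1000
P=P[(abs(P[:,0]-466)<60)&(abs(P[:,1]-245)<40)]
print('web',len(P),cv2.minAreaRect(P[:,:2].astype(np.float32)),np.median(P[:,2]))
plan(.4665,.2452,.062,180.5)
```

```text
t 2.45 grasp [0.466  0.2463 0.1605] fix [-168.6  250.1] rpy [ 1.7998e+02  3.0000e-02 -1.7938e+02] F [ 0.5 -0.2  0.2] w 0.0857 j [ 21.  19. -13.  58.   0.  20.]
web 2213 ((465.0335388183594, 246.83103942871094), (68.7465591430664, 14.030900955200195), 1.1863192319869995) 81.75742618046633
plan [0.003, 0.005, 0.02] [-0.009, -0.022, 2.46]
```

View pics/w1.png

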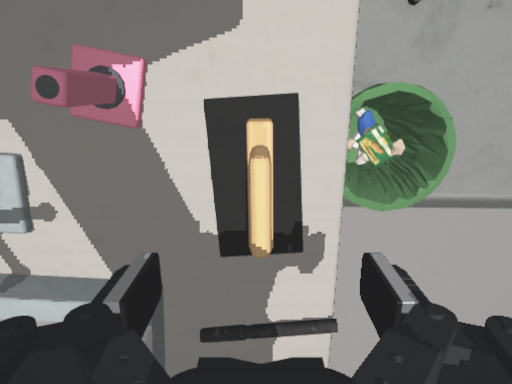

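Emit:
apply_moves:
  deltas:
    - [[0,0,0,0,0,1,0],[0,0,0,0,0,2,0],[0,0,0,0,0,2.46,0],[0,0,0,0,0,2.46,0],[0,0,0,0,0,2.46,0],[0,0,0,0,0,2.46,255],[0,0,0,0,0,2.46,255],[0,0,0,0,0,2.46,255],[0,0,0,0,0,2.46,255],[0,0,0,0,0,2.46,255],[0,0,0,0,0,2.46,255],[0,0,0,0,0,2.46,255]]
  force: 80

```text
time_s: 4.0
tcp_pos: [0.4667, 0.2454, 0.217]
orientation: [180.0, 0.0, -179.5]
wrist_force: [-1.2, 1.4, 4.0]
width: 0.0131
```

Emit:
apply_moves:
  deltas:
    - [[0,0,0,0,0,0,255],[0,0,0,0,0,-1,255],[0,0,0,0,0,-2,255],[0,0,0,0,0,-3,255],[0,0,0,0,0,-4,255],[0,0,0,0,0,-4,255],[0,0,0,0,0,-4,255],[0,0,0,0,0,-4,255]]

```text
time_s: 5.0
tcp_pos: [0.4658, 0.245, 0.3744]
orientation: [-179.9, -0.2, -179.5]
wrist_force: [-0.2, -0.6, -2.0]
width: 0.0127
```

Run:
```python
from h import *
st(); x,y=f2w(42,-118); plan(x,y,.16,87.28)
```

```text
t 5.0 grasp [0.4652 0.2448 0.2194] fix [-169.4  248.5] rpy [-179.92   -0.23 -179.49] F [-0.2 -0.6 -2. ] w 0.0127 j [21. 17. -7. 67.  0. 20.]
plan [-0.051, -0.022, 18.647] [-4.749, -9.45, 1.48]
```

Emit:
apply_moves:
  deltas:
    - [[0,0,2,-0.5,-1.0,0,255],[0,0,4,-1.0,-2.0,0,255],[0,0,6,-1.5,-3.0,0,255],[0,0,8,-2,-4.0,0,255],[0,0,10,-2.5,-5.0,0,255],[0,0,12,-3,-6.0,0,255],[0,0,14,-3.5,-7,0,255],[0,0,16,-4.1,-8.2,0,255],[0,0,18,-4.75,-9.45,0,255],[0,0,18.65,-4.75,-9.45,0,255],[0,0,18.65,-4.75,-9.45,0,255],[0,0,18.65,-4.75,-9.45,0,255]]

```text
time_s: 6.5
tcp_pos: [0.6596, -0.1303, 0.3757]
orientation: [-179.9, -0.0, 87.4]
wrist_force: [0.4, -0.8, -2.4]
width: 0.0129
```

Run:
```python
from h import *
o=st(); x,y=f2w(42,-118); plan(x,y,.102,87.28)
p,d,cp=shot('wrist','w2.png')
T=rot(o['orientation'])
p,d,cp=shot('scene','s2.png',(120,120,320,270),4)
p,d,cp=shot('top','t2.png',(230,90,330,190),6)
```

```text
t 6.5 grasp [ 0.6593 -0.1302  0.2207] fix [  42.3 -116.8] rpy [-1.7989e+02 -4.0000e-02  8.7360e+01] F [ 0.4 -0.8 -2.4] w 0.0129 j [-17.  34.  21.  76.   0.  76.]
plan [-0.022, -0.008, 0.015] [-0.029, -0.01, 2.968]
```

View pics/w2.png

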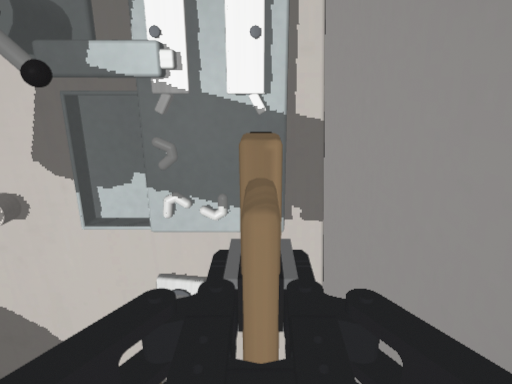

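View pics/s2.png

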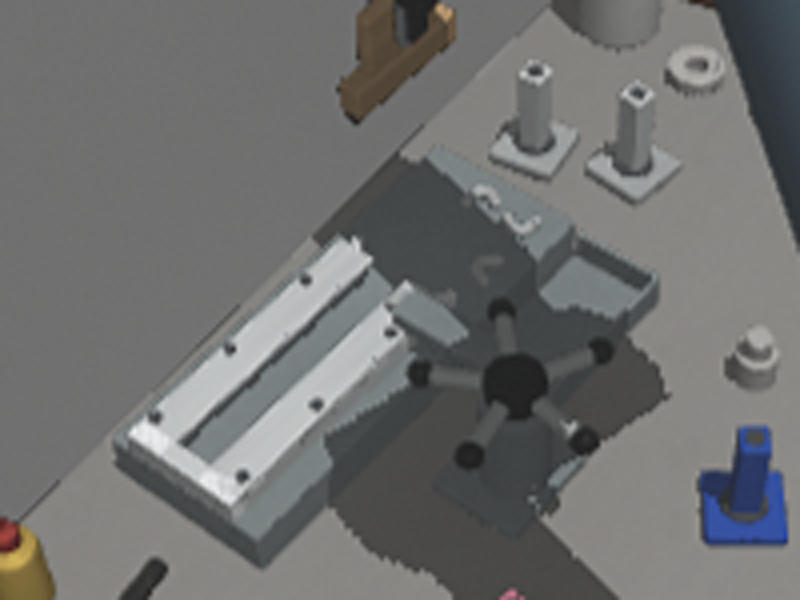

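Emit:
apply_moves:
  deltas:
    - [[0,0,0,0,0,1,255],[0,0,0,0,0,2,255],[0,0,0,0,0,2.7,255],[0,0,0,0,0,2.85,255],[0,0,0,0,0,2.95,255],[0,0,0,0,0,2.99,255],[0,0,0,0,0,3.03,255],[0,0,0,0,0,3.05,255],[0,0,0,0,0,3.05,255]]

```text
time_s: 7.78
tcp_pos: [0.66, -0.131, 0.2549]
orientation: [180.0, -0.0, 87.3]
wrist_force: [-0.4, 0.4, -2.3]
width: 0.0134
```

Run:
```python
from h import *
o=st(); x,y=f2w(-78,-118); plan(x,y,.098,87.28)
p,d,cp=shot('wrist','w3.png')
```

```text
t 7.78 grasp [ 0.6601 -0.131   0.0999] fix [  43.2 -117.6] rpy [179.98  -0.    87.26] F [-0.4  0.4 -2.3] w 0.0134 j [-17.  37.   7.  60.   0.  76.]
plan [0.004, -0.0, -0.003] [-0.012, -3.027, 0.047]
```

View pics/w3.png

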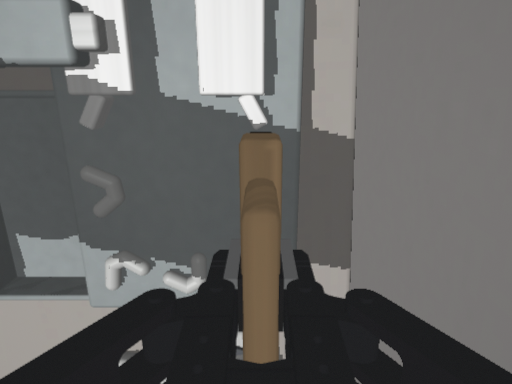

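Emit:
apply_moves:
  deltas:
    - [[0,0,0,0,0,0.02,255],[0,0,0,0,0,0.04,255],[0,0,0,0,0,0.05,255],[0,0,0,0,0,0.05,255]]

```text
time_s: 8.32
tcp_pos: [0.66, -0.1309, 0.2531]
orientation: [180.0, -0.0, 87.3]
wrist_force: [-0.6, 0.1, 1.8]
width: 0.0134
```

Emit:
apply_moves:
  deltas:
    - [[0,0,0,0,-0.2,0,255],[0,0,0,0,-0.4,0,255],[0,0,0,0,-0.6,0,255],[0,0,0,0,-0.8,0,255],[0,0,0,0,-1.0,0,255],[0,0,0,0,-1.2,0,255],[0,0,0,0,-1.4,0,255],[0,0,0,0,-1.6,0,255],[0,0,0,0,-1.8,0,255],[0,0,0,0,-2.0,0,255]]

```text
time_s: 9.57
tcp_pos: [0.5799, -0.1272, 0.253]
orientation: [179.9, 0.0, 87.3]
wrist_force: [3.6, -0.9, 2.3]
width: 0.013
```

Run:
```python
from h import *
o=st(); p,d,cp=shot('wrist','w4.png')
```

```text
t 9.57 grasp [ 0.5801 -0.1272  0.098 ] fix [ -37.  -117.6] rpy [1.7993e+02 1.0000e-02 8.7270e+01] F [ 3.6 -0.9  2.3] w 0.013 j [-18.  29.  -8.  54.   0.  74.]
```

View pics/w4.png

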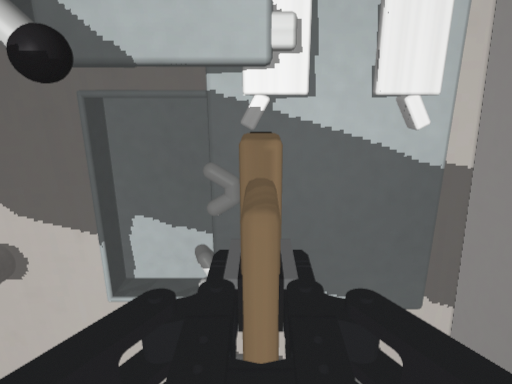

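Emit:
apply_moves:
  deltas:
    - [[0,0,0,0,-0.2,0,255],[0,0,0,0,-0.4,0,255],[0,0,0,0,-0.6,0,255],[0,0,0,0,-0.8,0,255],[0,0,0,0,-0.95,0,255],[0,0,0,0,-1.05,0,255],[0,0,0,0,-1.1,0,255],[0,0,0,0,-1.1,0,255]]

```text
time_s: 10.62
tcp_pos: [0.5349, -0.1246, 0.2513]
orientation: [-179.8, -0.1, 87.3]
wrist_force: [-0.3, 0.3, -2.8]
width: 0.0133
```

Emit:
apply_moves:
  deltas:
    - [[0,0,0,0,0,-1,255],[0,0,0,0,0,-2,255],[0,0,0,0,0,-3,255],[0,0,0,0,1.5,-4,255],[0,0,0,0,3,-4,255],[0,0,0,0,3,-4,255],[0,0,0,0,3,-4,255],[0,0,0,0,3,-4,255]]

```text
time_s: 11.62
tcp_pos: [0.6547, -0.1306, 0.4126]
orientation: [-179.9, -0.0, 87.3]
wrist_force: [-0.9, 0.2, -2.6]
width: 0.0132
```

Run:
```python
from h import *
o=st(); p,d,cp=shot('wrist','w5.png');shot('scene','s5.png',(120,120,320,270),4)
```

```text
t 11.62 grasp [ 0.6545 -0.1306  0.2576] fix [  37.5 -117.4] rpy [-1.799e+02 -2.000e-02  8.725e+01] F [-0.9  0.2 -2.6] w 0.0132 j [-17.  34.  25.  81.  -0.  76.]
```

View pics/w5.png

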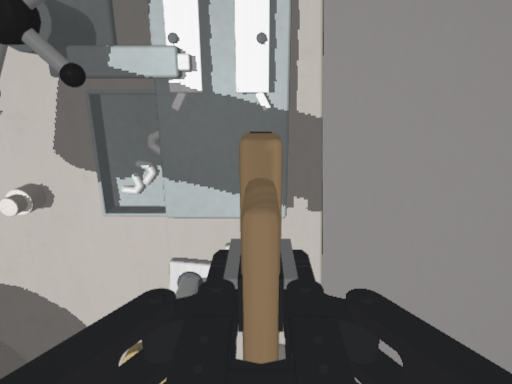

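View pics/s5.png

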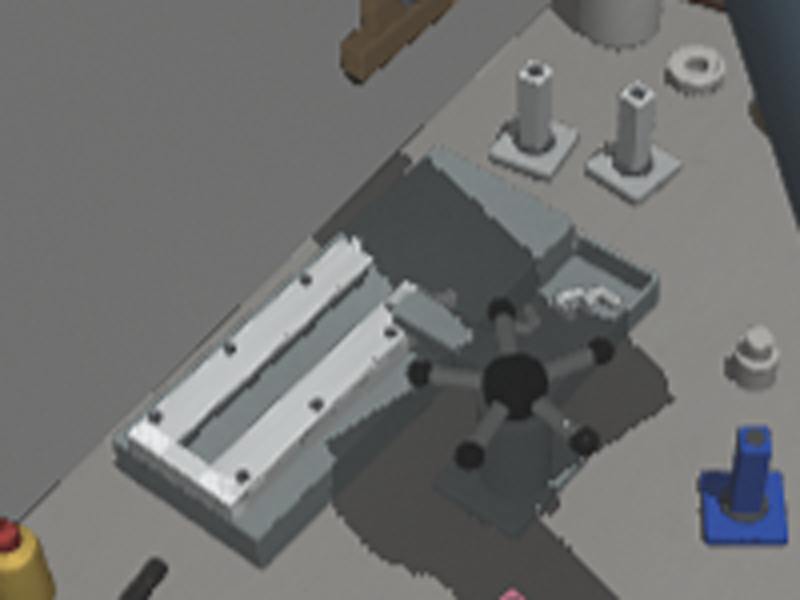

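Run:
```python
from h import *
o=st(); p,d,cp=shot('wrist'); C=cloud(d,cp); F=w2f(C); z=C[...,2]
m=(F[...,0]<-69)&(F[...,0]>-133)&(F[...,1]<-50)&(F[...,1]>-172)&(z>.0085)
n,lab,s,ce=cv2.connectedComponentsWithStats(m.astype(np.uint8))
for k in range(1,n):
    if s[k][4]>20: print(s[k],F[lab==k].min(0),F[lab==k].max(0),z[lab==k].max(),np.median(z[lab==k]))
m=(abs(F[...,0])<62)&(F[...,1]<-66)&(F[...,1]>-172)&(z>.046)&(z<.06)
n,lab,s,ce=cv2.connectedComponentsWithStats(m.astype(np.uint8))
print([ (x.tolist(),F[lab==i].mean(0)) for i,x in enumerate(s) if i and x[4]>8])
q=p[60:240,70:330,::-1]; cv2.imwrite('pics/w5c.png',cv2.convertScaleAbs(cv2.resize(q,None,fx=3,fy=3,interpolation=cv2.INTER_CUBIC),alpha=1.6))
plan(.4656,.2455,.2576,180.5)
```

```text
t 11.72 grasp [ 0.6547 -0.1307  0.2583] fix [  37.7 -117.5] rpy [-1.7998e+02 -1.0000e-02  8.7250e+01] F [-0.3  0.3 -2.3] w 0.013 j [-17.  33.  25.  81.   0.  76.]
[148 131  13  25 205] [ -84.71309304 -112.00374591] [-71.78964951 -85.71076151] 0.014920755062269642 0.012845559582692845
[121 160  36  35 558] [-121.0385423  -157.33017466] [ -79.2869658  -117.80229275] 0.015574767558406477 0.012569049535547855
[]
plan [0.001, 0.0, -18.65] [9.166, -5.177, 0.022]
```

View pics/w5c.png

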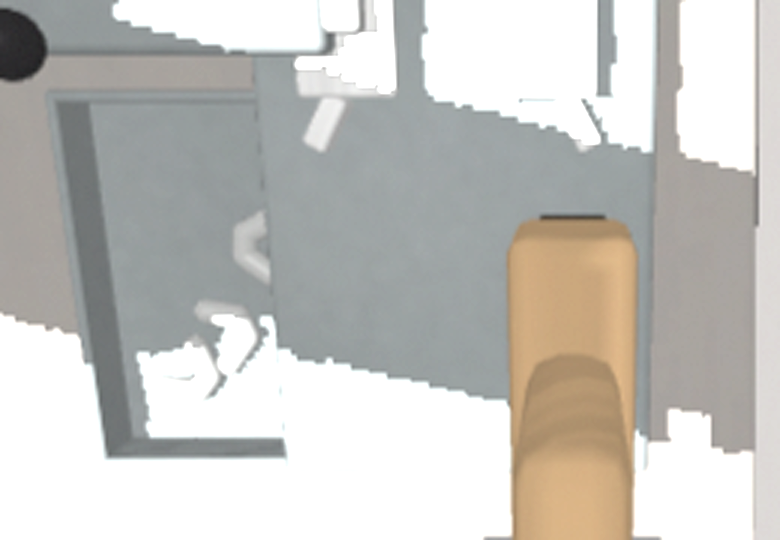

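Emit:
apply_moves:
  deltas:
    - [[0,0,-2,1,-0.6,0,255],[0,0,-4,2,-1.1,0,255],[0,0,-6,3,-1.7,0,255],[0,0,-8,4,-2.3,0,255],[0,0,-10,5,-2.8,0,255],[0,0,-12,6,-3.4,0,255],[0,0,-14,7,-4.0,0,255],[0,0,-16,8,-4.5,0,255],[0,0,-18,9.0,-5.1,0,255],[0,0,-18.65,9.15,-5.2,0,255],[0,0,-18.65,9.15,-5.2,0,255],[0,0,-18.65,9.15,-5.2,0,255]]

```text
time_s: 13.28
tcp_pos: [0.4656, 0.2441, 0.4131]
orientation: [180.0, 0.0, -179.6]
wrist_force: [-0.8, -0.0, -2.3]
width: 0.0133
```

Run:
```python
from h import *
o=st(); plan(.4656,.2445,.064,180.5)
```

```text
t 13.28 grasp [0.4657 0.2441 0.2581] fix [-168.9  247.8] rpy [ 1.8000e+02  4.0000e-02 -1.7958e+02] F [-0.8 -0.  -2.3] w 0.0133 j [21. 16. -3. 72. -0. 20.]
plan [0.0, 0.008, -0.016] [0.002, 0.01, 4.852]
```

Emit:
apply_moves:
  deltas:
    - [[0,0,0,0,0,1.2,255],[0,0,0,0,0,2.4,255],[0,0,0,0,0,3.6,255],[0,0,0,0,0,4.4,255],[0,0,0,0,0,4.75,255],[0,0,0,0,0,4.85,255],[0,0,0,0,0,4.89,255],[0,0,0,0,0,4.91,255],[0,0,0,0,0,4.91,255]]

```text
time_s: 14.4
tcp_pos: [0.4661, 0.245, 0.2172]
orientation: [180.0, 0.1, -179.5]
wrist_force: [-0.0, -0.3, -2.4]
width: 0.0129
```

Emit:
apply_moves:
  deltas:
    - [[0,0,0,0,0,0.02,255],[0,0,0,0,0,0.04,255],[0,0,0,0,0,0.04,255]]

```text
time_s: 14.78
tcp_pos: [0.466, 0.245, 0.217]
orientation: [180.0, 0.1, -179.5]
wrist_force: [-3.4, -2.1, 12.3]
width: 0.0129
```

Emit:
apply_moves:
  deltas:
    - [[0,0,0,0,0,-0.02,0],[0,0,0,0,0,-0.02,0],[0,0,0,0,0,-0.02,0],[0,0,0,0,0,-0.02,0],[0,0,0,0,0,-0.02,0],[0,0,0,0,0,-1.0,0],[0,0,0,0,0,-2.5,0],[0,0,0,0,0,-4,0],[0,0,0,0,0,-4,0],[0,0,0,0,0,-4,0]]

```text
time_s: 16.02
tcp_pos: [0.4656, 0.2447, 0.3743]
orientation: [180.0, -0.0, -179.5]
wrist_force: [0.4, -1.0, -0.7]
width: 0.0855
```

Run:
```python
from h import *
o=st(); p,d,cp=shot('wrist','w6.png'); C=cloud(d,cp); z=C[...,2]
m=(z>.072)&(z<.09);P=C[m]*1000
P=P[(abs(P[:,0]-466)<60)&(abs(P[:,1]-245)<40)]
print('web',len(P),cv2.minAreaRect(P[:,:2].astype(np.float32)),np.median(P[:,2]))
p,d,cp=shot('top','t6.png'); C=cloud(d,cp)*1000
for (u0,u1,v0,v1) in((300,345,115,155),(300,350,148,185)):
    pass
m=(abs(C[...,2]-85)<6); n,lab,s,ce=cv2.connectedComponentsWithStats(m.astype(np.uint8))
for k in range(1,n):
    if 30<s[k][4]<150: print(s[k],cv2.minAreaRect(C[lab==k][:,:2].astype(np.float32)))
plan(.56,-.278,.20,180-87)
```

```text
t 16.02 grasp [0.4656 0.2447 0.2193] fix [-169.   248.5] rpy [ 180.     -0.   -179.48] F [ 0.4 -1.  -0.7] w 0.0855 j [21. 17. -7. 66.  0. 20.]
web 1400 ((465.3038024902344, 246.12843322753906), (69.60025024414062, 13.445653915405273), 0.15098543465137482) 81.83540925034814
[393  94  77   3 117] ((740.1665649414062, -546.5918579101562), (203.8583221435547, 3.2776737213134766), 89.95685577392578)
[371 121  17  17  38] ((643.9326782226562, -399.0735168457031), (58.02033996582031, 17.746337890625), 41.81477355957031)
[319 130   9   9  62] ((637.0465087890625, -255.15689086914062), (19.54814338684082, 19.95989418029785), 12.906912803649902)
[339 147   9   9  60] ((591.7696533203125, -306.6993713378906), (19.71017837524414, 18.8994083404541), 10.50318431854248)
[132 203   5  12  52] ((445.7137145996094, 244.53013610839844), (11.767812728881836, 28.90065574645996), 89.00587463378906)
[175 225   9   8  60] ((392.2889709472656, 125.94351196289062), (20.04954719543457, 18.256929397583008), 88.82139587402344)
[386 229  59  24 127] ((363.9039306640625, -487.49237060546875), (157.4930877685547, 23.780105590820312), 67.37816619873047)
[245 245  10  10  60] ((335.73193359375, -57.87139129638672), (19.69496726989746, 19.595584869384766), 36.97958755493164)
[203 356  51  23 123] ((45.93327331542969, -1.8793563842773438), (126.66753387451172, 46.06441879272461), 86.2143325805664)
plan [-0.04, -0.02, 17.503] [-2.259, -13.082, 0.453]
```

View pics/w6.png

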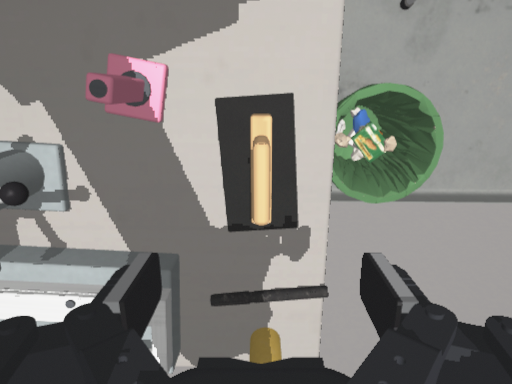

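View pics/t6.png

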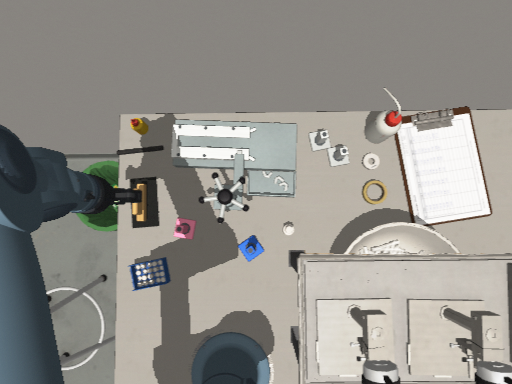

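Run:
```python
from h import *
plan(.62,-.28,.22,97)
```

```text
plan [-0.039, -0.021, 16.703] [-3.756, -13.146, -0.052]
```

Emit:
apply_moves:
  deltas:
    - [[0,0,1.8,-0.4,-1.2,0,0],[0,0,3.6,-0.8,-2.4,0,0],[0,0,5.4,-1.1,-3.7,0,0],[0,0,7.2,-1.5,-5.0,0,0],[0,0,9,-1.9,-6.4,0,0],[0,0,10.8,-2.3,-7.8,0,0],[0,0,12.6,-2.7,-9.2,0,0],[0,0,14.4,-3,-10.5,0,0],[0,0,16,-3.4,-11.8,0,0],[0,0,16.7,-3.75,-13.15,0,0],[0,0,16.7,-3.75,-13.15,0,0],[0,0,16.7,-3.75,-13.15,0,0]]

```text
time_s: 17.62
tcp_pos: [0.62, -0.2797, 0.3725]
orientation: [-179.8, -0.2, 97.0]
wrist_force: [-0.1, 0.9, -0.0]
width: 0.0854
```

```bash
cat >> h.py <<'E'
def studs(n='wrist',save=None):
    p,d,cp=shot(n,save); C=cloud(d,cp)*1000; z=C[...,2]
    m=(abs(z-85)<5); k_,lab,s,ce=cv2.connectedComponentsWithStats(m.astype(np.uint8))
    for k in range(1,k_):
        P=C[lab==k]; 
        if s[k][4]<30: continue
        r=cv2.minAreaRect(P[:,:2].astype(np.float32))
        if max(r[1])<30 and min(r[1])>12: print('stem top',np.round(r[0],1),np.round(r[1],1),round(r[2],1),s[k][4],'px',ce[k].round())
    m=(abs(z-12)<4); k_,lab,s,ce=cv2.connectedComponentsWithStats(m.astype(np.uint8))
    for k in range(1,k_):
        P=C[lab==k]; 
        if s[k][4]<150: continue
        r=cv2.minAreaRect(P[:,:2].astype(np.float32))
        if max(r[1])<75: print('foot',np.round(r[0],1),np.round(r[1],1),round(r[2],1),s[k][4],'px',ce[k].round())
E
python3 - <<'E'
from h import *
o=st(); studs('wrist','w7.png'); studs('top')
E
```

```text
t 17.62 grasp [ 0.6195 -0.2793  0.2175] fix [   9.6 -267.7] rpy [-1.7983e+02 -1.6000e-01  9.7010e+01] F [-0.1  0.9 -0. ] w 0.0854 j [-30.  35.  22.  77.   0.  53.]
stem top [ 637.6 -256.1] [19.6 20.4] 10.0 661 px [288. 162.]
stem top [ 592.3 -306.9] [20.1 20.1] 9.8 595 px [223. 217.]
foot [ 396.4 -168.3] [25.7  8. ] 57.2 185 px [25. 14.]
foot [ 516.1 -149.6] [46.  18.2] 38.5 702 px [161.  13.]
foot [ 490.3 -377.7] [10.9 47.6] 84.7 167 px [132. 243.]
foot [ 576.1 -398.6] [45.5 45.4] 23.1 1158 px [207. 271.]
foot [ 656.4 -396. ] [64.3 23.8] 12.3 203 px [280. 272.]
stem top [ 637.2 -255.3] [19.5 19.7] 12.2 58 px [323. 134.]
stem top [392.3 126.7] [18.5 18.2] 89.4 56 px [178. 229.]
stem top [335.8 -57.8] [19.4 19.3] 36.4 60 px [250. 250.]
foot [ 636.1 -249.4] [53.4 42. ] 10.4 156 px [314. 141.]
foot [392.1 126.4] [53.1 53.8] 79.2 212 px [186. 227.]
foot [335.7 -57.9] [53.7 53.6] 33.6 278 px [250. 248.]
```

View pics/w7.png

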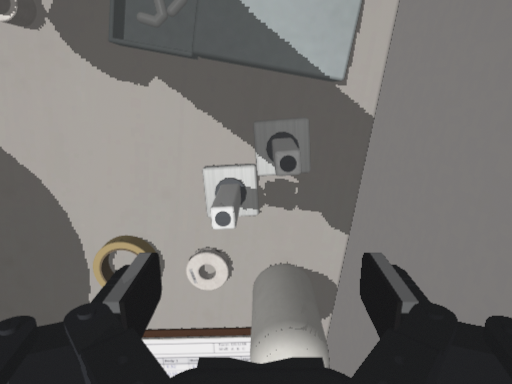

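Run:
```python
from h import *
plan(.6374,-.2558,.058,100)
```

```text
plan [-0.016, -0.018, -0.581] [0.506, 0.505, 4.022]
```

Emit:
apply_moves:
  deltas:
    - [[0,0,-0.58,0.5,0.5,0,0],[0,0,-0.58,0.5,0.5,0,0],[0,0,-0.58,0.5,0.5,1,0],[0,0,-0.58,0.5,0.5,2,0],[0,0,-0.58,0.5,0.5,3,0],[0,0,-0.58,0.5,0.5,3.6,0],[0,0,-0.58,0.5,0.5,3.95,0],[0,0,-0.58,0.5,0.5,3.95,0],[0,0,-0.58,0.5,0.5,3.95,0]]

```text
time_s: 18.85
tcp_pos: [0.6384, -0.2578, 0.2182]
orientation: [179.9, 0.1, 99.9]
wrist_force: [0.4, -0.3, 0.9]
width: 0.0853
```

Run:
```python
from h import *
o=st(); p,d,cp=shot('wrist','w8.png');plan(.6374,-.2558,.058,100)
```

```text
t 18.85 grasp [ 0.6387 -0.258   0.0632] fix [  27.8 -245.4] rpy [1.7989e+02 8.0000e-02 9.9920e+01] F [ 0.4 -0.3  0.9] w 0.0853 j [-27.  40.   8.  57.  -0.  53.]
plan [0.026, 0.02, -0.016] [0.056, -0.018, 0.135]
```

View pics/w8.png

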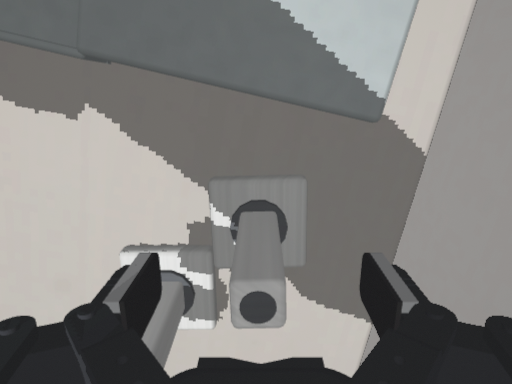

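Emit:
apply_moves:
  deltas:
    - [[0,0,0,0.055,0,0.13,0],[0,0,0,0.055,0,0.13,0],[0,0,0,0.055,0,0.13,255],[0,0,0,0.055,0,0.13,255],[0,0,0,0.055,0,0.13,255],[0,0,0,0.055,0,0.13,255],[0,0,0,0.055,0,0.13,255],[0,0,0,0.055,0,0.13,255],[0,0,0,0.055,0,0.13,255]]

```text
time_s: 20.02
tcp_pos: [0.6375, -0.2555, 0.2117]
orientation: [180.0, 0.0, 99.9]
wrist_force: [0.3, 1.4, 1.8]
width: 0.0194
```

Emit:
apply_moves:
  deltas:
    - [[0,0,0,0,0,-0.5,255],[0,0,0,0,0,-1,255],[0,0,0,0,0,-1.5,255],[0,0,0,0,0,-2,255],[0,0,0,0,0,-2,255],[0,0,0,0,0,-2,255]]

```text
time_s: 20.78
tcp_pos: [0.6371, -0.2552, 0.2901]
orientation: [-179.9, -0.1, 99.9]
wrist_force: [-0.3, 0.9, -2.7]
width: 0.0192
```

Run:
```python
from h import *
o=st(); p,d,cp=shot('wrist','w9.png');x,y=f2w(0,-112);plan(x,y,.138,87.28)
```

```text
t 20.77 grasp [ 0.6368 -0.255   0.1351] fix [  25.8 -242.6] rpy [-1.7991e+02 -7.0000e-02  9.9920e+01] F [-0.3  0.9 -2.7] w 0.0192 j [-27.  38.  14.  66.   0.  53.]
plan [-0.025, -0.017, 2.527] [3.331, 0.082, -0.074]
```

View pics/w9.png

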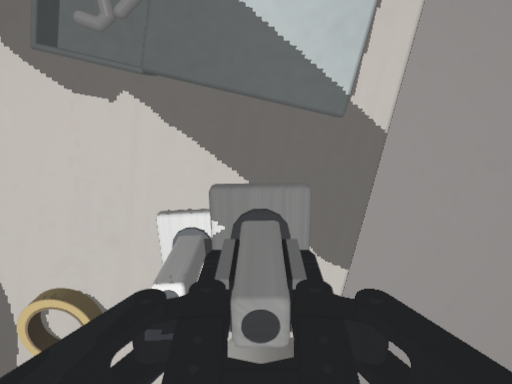

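Emit:
apply_moves:
  deltas:
    - [[0,0,1,0.7,0,-0.07,255],[0,0,2,1.5,0.04,-0.07,255],[0,0,2.53,2.3,0.08,-0.07,255],[0,0,2.53,3,0.08,-0.07,255],[0,0,2.53,3.33,0.08,-0.07,255],[0,0,2.53,3.33,0.08,-0.07,255],[0,0,2.53,3.33,0.08,-0.07,255],[0,0,2.53,3.33,0.08,-0.07,255]]

```text
time_s: 21.82
tcp_pos: [0.6178, -0.1247, 0.2942]
orientation: [180.0, 0.0, 87.2]
wrist_force: [0.3, -0.4, -1.5]
width: 0.0191
```

Run:
```python
from h import *
o=st(); p,d,cp=shot('wrist','w10.png');x,y=f2w(0,-112);plan(x,y,.0975,87.28)
# stem top & foot position
C=cloud(d,cp)*1000; F=w2f(C/1000); g=w2f(o['tcp_pos'])
m=(C[...,2]>150)&(C[...,2]<180)&(np.abs(F[...,0])<14)&(np.abs(F[...,1]-g[1])<25)
print('stemtop fix',m.sum(),cv2.minAreaRect(F[m].astype(np.float32)),np.median(C[m][:,2]))
m=(C[...,2]>84)&(C[...,2]<100)&(np.abs(F[...,0])<40)&(np.abs(F[...,1]-g[1])<45)
print('foot fix',m.sum(),cv2.minAreaRect(F[m].astype(np.float32)),np.median(C[m][:,2]))
# lip geometry check
m=(abs(C[...,2]-62)<4)&(F[...,1]>-44)&(F[...,1]<100)&(abs(F[...,0])<60); P=F[m]; print('lips x front',P[P[:,0]<0].min(0),P[P[:,0]<0].max(0),'back',P[P[:,0]>0].min(0),P[P[:,0]>0].max(0))
```

```text
t 21.82 grasp [ 0.6179 -0.1248  0.1392] fix [   0.7 -113.4] rpy [1.7998e+02 2.0000e-02 8.7190e+01] F [ 0.3 -0.4 -1.5] w 0.0191 j [-17.  31.   2.  62.  -0.  76.]
plan [0.003, 0.002, -0.017] [0.031, -0.015, 1.043]
stemtop fix 6077 ((0.02890491485595703, -111.88764190673828), (27.992143630981445, 24.360422134399414), 0.13111865520477295) 167.36329298251536
foot fix 5138 ((0.6935195922851562, -104.97310638427734), (54.4047737121582, 37.22549057006836), 0.02863282896578312) 95.08875240779071
lips x front [-45.118053   -43.82710915] [-14.73406914   6.91425461] back [ 14.99486816 -43.95709422] [45.28393753  6.8123705 ]
```

View pics/w10.png

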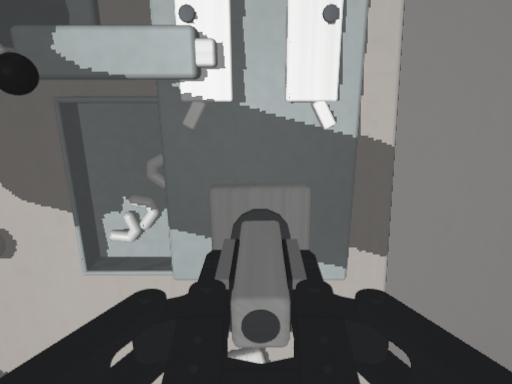

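Emit:
apply_moves:
  deltas:
    - [[0,0,0,0,-0.015,0.5,255],[0,0,0,0,-0.015,0.9,255],[0,0,0,0,-0.015,1.0,255],[0,0,0,0,-0.015,1.04,255],[0,0,0,0,-0.015,1.06,255],[0,0,0,0,-0.015,1.06,255],[0,0,0,0,-0.015,1.06,255]]

```text
time_s: 22.75
tcp_pos: [0.6172, -0.1236, 0.2523]
orientation: [180.0, 0.0, 87.3]
wrist_force: [-0.3, -0.3, -1.5]
width: 0.0192
```

Run:
```python
from h import *
o=st();x,y=f2w(0,-40);plan(x,y,.0967,87.28);x,y=f2w(0,115);plan(x,y,.0967,87.28)
```

```text
t 22.75 grasp [ 0.6174 -0.1237  0.0973] fix [ 1.000e-01 -1.123e+02] rpy [1.7995e+02 1.0000e-02 8.7270e+01] F [-0.3 -0.3 -1.5] w 0.0192 j [-17.  32.  -1.  56.   0.  76.]
plan [0.01, 0.001, -0.002] [1.807, -0.0, 0.016]
plan [0.01, 0.001, -0.002] [5.682, -0.001, 0.016]
```

Emit:
apply_moves:
  deltas:
    - [[0,0,0,0.2,0,0.01,255],[0,0,0,0.5,0,0.01,255],[0,0,0,0.8,0,0.01,255],[0,0,0,1.1,0,0.01,255],[0,0,0,1.4,0,0.01,255],[0,0,0,1.7,0,0.01,255],[0,0,0,2.0,0,0.01,255],[0,0,0,2.3,0,0.01,255],[0,0,0,2.3,0,0.01,255]]

```text
time_s: 23.88
tcp_pos: [0.6216, -0.0304, 0.2517]
orientation: [180.0, -0.1, 87.4]
wrist_force: [-0.3, 2.3, 0.5]
width: 0.0192
```

Run:
```python
from h import *
o=st();x,y=f2w(0,115);plan(x,y,.0967,87.28)
p,d,cp=shot('wrist','w11.png')
```

```text
t 23.88 grasp [ 0.6216 -0.0302  0.0967] fix [ -0.1 -18.7] rpy [ 1.7998e+02 -9.0000e-02  8.7360e+01] F [-0.3  2.3  0.5] w 0.0192 j [-9. 32. -3. 56.  0. 84.]
plan [0.005, -0.017, 0.016] [3.349, 0.008, 0.005]
```

View pics/w11.png

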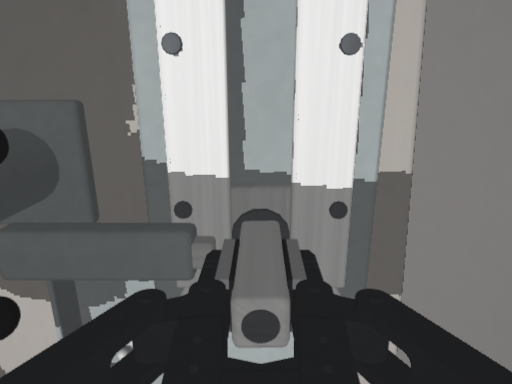

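Emit:
apply_moves:
  deltas:
    - [[0,0,0,0.3,0,0,255],[0,0,0,0.6,0,0,255],[0,0,0,0.9,0,0,255],[0,0,0,1.2,0,0,255],[0,0,0,1.5,0,0,255],[0,0,0,1.8,0,0,255],[0,0,0,2.1,0,0,255],[0,0,0,2.4,0,0,255],[0,0,0,2.7,0,0,255],[0,0,0,3.0,0,0,255],[0,0,0,3.2,0,0,255],[0,0,0,3.2,0,0,255]]

```text
time_s: 25.42
tcp_pos: [0.6276, 0.0973, 0.2517]
orientation: [180.0, -0.1, 87.3]
wrist_force: [-0.6, 1.3, 4.6]
width: 0.019
```

Run:
```python
from h import *
o=st()
p,d,cp=shot('wrist','w12.png')
```

```text
t 25.43 grasp [0.6277 0.0977 0.0967] fix [-1.000e-01  1.093e+02] rpy [ 1.7998e+02 -1.4000e-01  8.7340e+01] F [-0.6  1.3  4.6] w 0.019 j [ 3. 33. -0. 57.  0. 96.]
```

View pics/w12.png

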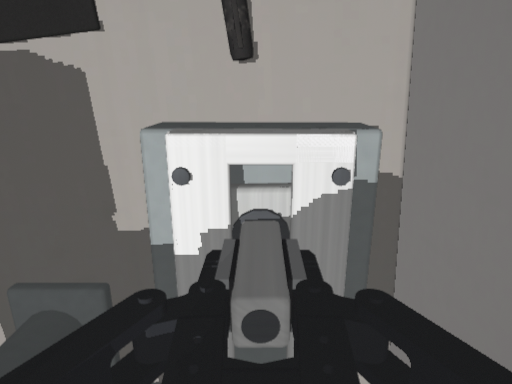

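Emit:
apply_moves:
  deltas:
    - [[0,0,0,0,0,0,0],[0,0,0,0,0,0,0],[0,0,0,0,0,0,0],[0,0,0,0,0,0,0],[0,0,0,0,0,0,0],[0,0,0,0,0,-0.6,0],[0,0,0,0,0,-1.6,0],[0,0,0,0,0,-3.1,0],[0,0,0,0,0,-3.1,0],[0,0,0,0,0,-3.1,0]]

```text
time_s: 26.72
tcp_pos: [0.6276, 0.0961, 0.3755]
orientation: [180.0, -0.0, 87.3]
wrist_force: [0.2, 0.6, -1.2]
width: 0.0854
```

Run:
```python
from h import *
o=st(); p,d,cp=shot('wrist','w13.png'); C=cloud(d,cp);F=w2f(C);z=C[...,2]
m=(abs(z-.125)<.006)&(abs(F[...,0])<25)&(F[...,1]>60)&(F[...,1]<150); print(m.sum(),cv2.minAreaRect(F[m].astype(np.float32)),np.median(z[m]))
studs('top'); plan(.5923,-.300,.2200,99.9)
```

```text
t 26.73 grasp [0.6277 0.0961 0.2205] fix [ -0.  107.7] rpy [ 1.7997e+02 -1.0000e-02  8.7270e+01] F [ 0.2  0.6 -1.2] w 0.0854 j [ 3. 29. 12. 73.  0. 96.]
825 ((-0.054205894470214844, 109.17547607421875), (19.674972534179688, 19.43423080444336), 89.78132629394531) 0.12549492648515934
stem top [ 590.8 -306.6] [19.7 20.5] 9.0 58 px [343. 151.]
stem top [392.4 126.7] [18.3 19.1] 0.3 58 px [179. 229.]
stem top [335.7 -57.7] [19.6 19.4] 37.7 58 px [250. 250.]
foot [ 590.7 -306.8] [53.9 54.6] 13.6 231 px [336. 157.]
foot [391.9 126.8] [54.  53.7] 79.9 254 px [185. 228.]
foot [335.5 -57.6] [53.6 53. ] 33.4 275 px [250. 248.]
plan [-0.035, -0.001, -2.526] [-9.932, -0.395, -0.028]
```

View pics/w13.png

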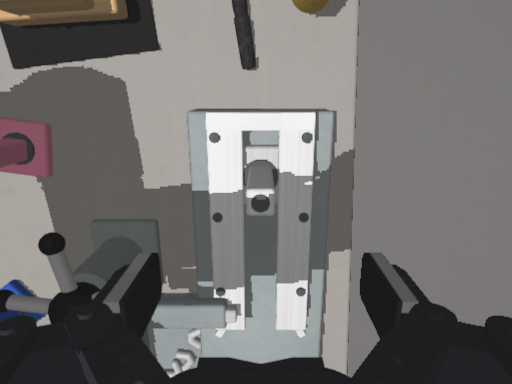

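Emit:
apply_moves:
  deltas:
    - [[0,0,-0.3,-1.2,-0.05,0,0],[0,0,-0.6,-2.6,-0.1,0,0],[0,0,-0.9,-4,-0.15,0,0],[0,0,-1.2,-5.4,-0.2,0,0],[0,0,-1.5,-6.8,-0.3,0,0],[0,0,-2,-8.2,-0.35,0,0],[0,0,-2.53,-9.5,-0.4,0,0],[0,0,-2.53,-9.93,-0.4,0,0],[0,0,-2.53,-9.93,-0.4,0,0],[0,0,-2.53,-9.93,-0.4,0,0]]

```text
time_s: 28.08
tcp_pos: [0.5928, -0.2983, 0.3749]
orientation: [-180.0, -0.1, 100.0]
wrist_force: [-0.1, 0.3, 0.1]
width: 0.0854
```

Run:
```python
from h import *
o=st(); studs('wrist'); plan(.592,-.3068,.0568,99.9)
```

```text
t 28.07 grasp [ 0.5927 -0.2981  0.2199] fix [ -16.3 -287.7] rpy [-1.7996e+02 -1.0000e-01  1.0000e+02] F [-0.1  0.3  0.1] w 0.0854 j [-32.  33.  18.  75.   0.  48.]
stem top [ 591.2 -307.2] [19.9 19.7] 12.9 598 px [256. 198.]
foot [ 591.4 -307.5] [53.9 54.2] 12.3 1939 px [258. 171.]
foot [ 496.5 -383.5] [19.5 59.1] 67.9 191 px [159. 228.]
foot [ 575.9 -398.7] [44.2 45.6] 7.5 1179 px [229. 255.]
foot [ 651.6 -397.8] [64.4 23.7] 25.4 196 px [297. 261.]
plan [-0.005, -0.014, 0.026] [-0.216, -0.059, 4.084]
```

Emit:
apply_moves:
  deltas:
    - [[0,0,-0.5,-0.22,-0.07,0,0],[0,0,-0.5,-0.22,-0.07,1,0],[0,0,-0.5,-0.22,-0.07,2,0],[0,0,-0.5,-0.22,-0.07,3,0],[0,0,-0.5,-0.22,-0.07,3.7,0],[0,0,-0.5,-0.22,-0.07,4.08,0],[0,0,-0.5,-0.22,-0.07,4.08,0],[0,0,-0.5,-0.22,-0.07,4.08,0]]

```text
time_s: 29.12
tcp_pos: [0.5922, -0.309, 0.2139]
orientation: [179.9, 0.1, 102.4]
wrist_force: [0.5, 0.5, -0.3]
width: 0.0855
```

Emit:
apply_moves:
  deltas:
    - [[0,0,0,0,0,0,255],[0,0,0,0,0,0,255],[0,0,0,0,0,0,255],[0,0,0,0,0,0,255],[0,0,0,0,0,0,255],[0,0,0,0,0,0,255],[0,0,0,0,0,0,255]]

```text
time_s: 30.0
tcp_pos: [0.5914, -0.3092, 0.2126]
orientation: [180.0, 0.0, 102.4]
wrist_force: [-1.5, -0.1, 3.6]
width: 0.019
```

Emit:
apply_moves:
  deltas:
    - [[0,0,0,0,0,-0.5,255],[0,0,0,0,0,-1,255],[0,0,0,0,0,-1.5,255],[0,0,0,0,0,-2,255],[0,0,0,0,0,-2,255],[0,0,0,0,0,-2,255]]

```text
time_s: 30.75
tcp_pos: [0.591, -0.3087, 0.2907]
orientation: [-179.9, -0.1, 102.4]
wrist_force: [-0.2, 0.3, -1.8]
width: 0.0191
```

Run:
```python
from h import *
o=st(); p,d,cp=shot('wrist','w14.png');x,y=f2w(0,-112);plan(x,y,.138,87.28)
```

```text
t 30.75 grasp [ 0.5907 -0.3085  0.1357] fix [ -17.7 -298.2] rpy [-1.7992e+02 -1.0000e-01  1.0242e+02] F [-0.2  0.3 -1.8] w 0.0191 j [-33.  35.  10.  64.   0.  45.]
plan [-0.025, -0.022, 3.028] [4.382, 1.64, -0.057]
```

View pics/w14.png

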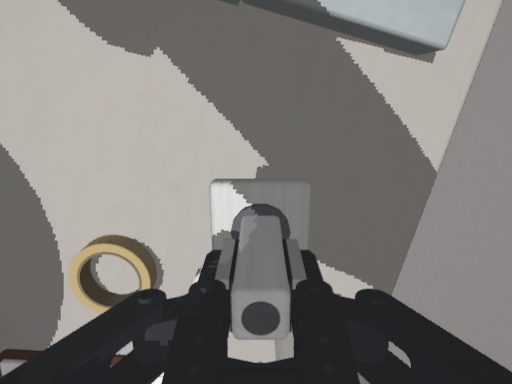

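Emit:
apply_moves:
  deltas:
    - [[0,0,1,0.8,0.3,-0.06,255],[0,0,2,1.7,0.6,-0.06,255],[0,0,3.03,2.7,1.0,-0.06,255],[0,0,3.03,3.7,1.4,-0.06,255],[0,0,3.03,4.38,1.64,-0.06,255],[0,0,3.03,4.38,1.64,-0.06,255],[0,0,3.03,4.38,1.64,-0.06,255],[0,0,3.03,4.38,1.64,-0.06,255]]

```text
time_s: 31.8
tcp_pos: [0.6176, -0.1248, 0.2942]
orientation: [-180.0, 0.0, 87.2]
wrist_force: [0.2, 0.0, -2.3]
width: 0.0191
```

Run:
```python
from h import *
o=st(); p,d,cp=shot('wrist','w15.png');x,y=f2w(0,-112);plan(x,y,.0975,87.28)
C=cloud(d,cp)*1000; F=w2f(C/1000); g=w2f(o['tcp_pos'])
m=(C[...,2]>84)&(C[...,2]<100)&(np.abs(F[...,0])<40)&(np.abs(F[...,1]-g[1])<45)
print('foot fix',m.sum(),cv2.minAreaRect(F[m].astype(np.float32)),np.median(C[m][:,2]))
```

```text
t 31.8 grasp [ 0.6175 -0.1248  0.1392] fix [   0.3 -113.5] rpy [-179.97    0.     87.18] F [ 0.2  0.  -2.3] w 0.0191 j [-17.  31.   2.  62.  -0.  76.]
plan [-0.004, 0.0, -0.02] [0.037, -0.01, 1.048]
foot fix 5387 ((0.3396778106689453, -104.05065155029297), (54.06834411621094, 39.648319244384766), 0.10631885379552841) 94.13377782801183
```

View pics/w15.png

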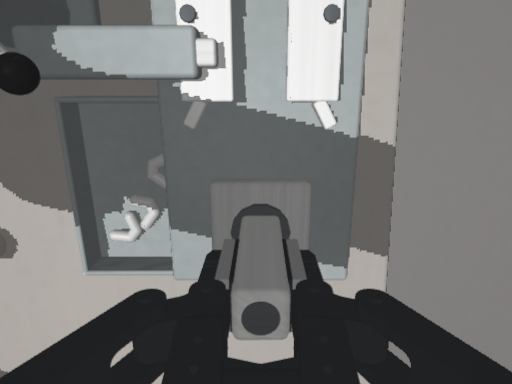

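Emit:
apply_moves:
  deltas:
    - [[0,0,0,0,0,0.5,255],[0,0,0,0,0,0.9,255],[0,0,0,0,0,1.0,255],[0,0,0,0,0,1.02,255],[0,0,0,0,0,1.03,255],[0,0,0,0,0,1.03,255],[0,0,0,0,0,1.03,255]]

```text
time_s: 32.72
tcp_pos: [0.618, -0.1238, 0.254]
orientation: [180.0, 0.0, 87.3]
wrist_force: [0.3, 0.7, -2.8]
width: 0.0189
```

Run:
```python
from h import *
o=st();x,y=f2w(0,40);plan(x,y,.0978,87.28)
```

```text
t 32.73 grasp [ 0.6181 -0.1238  0.099 ] fix [   0.9 -112.4] rpy [1.7995e+02 1.0000e-02 8.7270e+01] F [ 0.3  0.7 -2.8] w 0.0189 j [-17.  32.  -1.  56.   0.  76.]
plan [0.01, 0.001, -0.002] [3.81, -0.019, 0.028]
```

Emit:
apply_moves:
  deltas:
    - [[0,0,0,0.1,-0.02,0.03,255],[0,0,0,0.4,-0.02,0.03,255],[0,0,0,0.7,-0.02,0.03,255],[0,0,0,1.0,-0.02,0.03,255],[0,0,0,1.3,-0.02,0.03,255],[0,0,0,1.6,-0.02,0.03,255],[0,0,0,1.9,-0.02,0.03,255],[0,0,0,2.2,-0.02,0.03,255],[0,0,0,2.2,-0.02,0.03,255]]

```text
time_s: 33.85
tcp_pos: [0.6214, -0.0342, 0.2527]
orientation: [180.0, -0.2, 87.4]
wrist_force: [0.6, 3.7, 3.7]
width: 0.0191
```

Run:
```python
from h import *
o=st();x,y=f2w(0,35);plan(x,y,.0975,87.28)
p,d,cp=shot('wrist','w16.png')
```

```text
t 33.85 grasp [ 0.6215 -0.0337  0.0977] fix [  0.  -22.3] rpy [ 1.7995e+02 -1.7000e-01  8.7370e+01] F [0.6 3.7 3.7] w 0.0191 j [-9. 32. -3. 56.  0. 84.]
plan [0.009, -0.034, 0.018] [1.443, 0.005, 0.008]
```

View pics/w16.png

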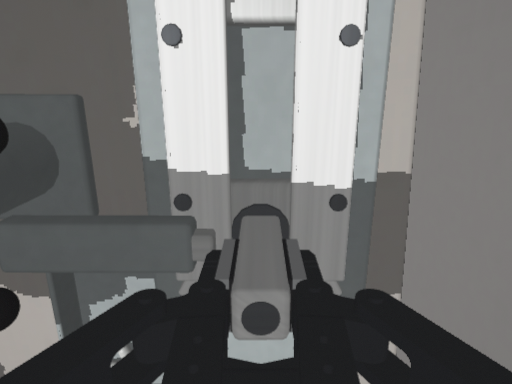

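Emit:
apply_moves:
  deltas:
    - [[0,0,0,0.25,0,0,255],[0,0,0,0.5,0,0,255],[0,0,0,0.75,0,0,255],[0,0,0,1.0,0,0,255],[0,0,0,1.25,0,0,255],[0,0,0,1.44,0,0,255],[0,0,0,1.44,0,0,255]]

```text
time_s: 34.78
tcp_pos: [0.6241, 0.0228, 0.2526]
orientation: [180.0, -0.1, 87.3]
wrist_force: [0.6, 0.3, 5.9]
width: 0.0194
```

Emit:
apply_moves:
  deltas:
    - [[0,0,0,0,0,0,0],[0,0,0,0,0,0,0],[0,0,0,0,0,0,0],[0,0,0,0,0,0,0],[0,0,0,0,0,0,0],[0,0,0,0,0,-0.6,0],[0,0,0,0,0,-1.6,0],[0,0,0,0,0,-3.1,0],[0,0,0,0,0,-3.1,0],[0,0,0,0,0,-3.1,0]]

```text
time_s: 36.02
tcp_pos: [0.6239, 0.0216, 0.3763]
orientation: [180.0, -0.0, 87.3]
wrist_force: [0.6, -0.5, -0.8]
width: 0.0853
```

```bash
cat >> h.py <<'E'
def wheel(n='top'):
    p,d,cp=shot(n); C=cloud(d,cp); F=w2f(C); z=C[...,2]; r=np.hypot(F[...,0]+150,F[...,1]-10)
    m=(z>.104)&(z<.125)&(r<75)&(r>50)
    k_,lab,s,ce=cv2.connectedComponentsWithStats(m.astype(np.uint8))
    print('wheel',[round(float(np.degrees(np.arctan2(c[1],-c[0])))%72,1) for k in range(1,k_) if s[k][4]>20 for c in [F[lab==k].mean(0)-[-150,10]] if 52<np.hypot(*c)<64])
def rail(n='wrist',save=None):
    p,d,cp=shot(n,save); C=cloud(d,cp); F=w2f(C); z=C[...,2]
    m=(abs(z-.125)<.005)&(abs(F[...,0])<25)&(F[...,1]>-60)&(F[...,1]<150)
    k_,lab,s,ce=cv2.connectedComponentsWithStats(m.astype(np.uint8))
    for k in range(1,k_):
        if s[k][4]>20: r=cv2.minAreaRect(F[lab==k].astype(np.float32));print('rail stem',np.round(r[0],1),np.round(r[1],1),round(r[2],1),np.median(z[lab==k]))
E
python3 - <<'E'
from h import *
o=st(); rail('wrist','w17.png'); rail('top'); wheel('top'); wheel('scene')
E
```

```text
t 36.02 grasp [0.624  0.0216 0.2213] fix [-0.1 33.2] rpy [ 1.7996e+02 -1.0000e-02  8.7260e+01] F [ 0.6 -0.5 -0.8] w 0.0853 j [-4. 28. 10. 72.  0. 89.]
rail stem [  0.2 108.7] [19.1 19.5] 89.9 0.12556577888383313
rail stem [ 0.2 36.5] [20.  20.4] 0.1 0.12543997104093998
rail stem [-0.9 30.6] [17.8  5.8] 2.4 0.12542640267859895
wheel [8.4, 8.4, 8.0, 7.9, 7.5]
wheel [9.6, 10.1, 6.5, 8.2, 5.5]
```

View pics/w17.png

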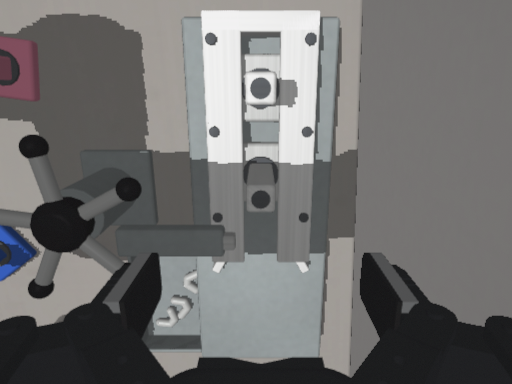

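Emit:
apply_moves:
  deltas:
    - [[0,0,0,-0.2,-0.6,0,255],[0,0,0,-0.4,-1.2,0,255],[0,0,0,-0.6,-2.0,0,255],[0,0,0,-0.74,-2.61,0,255],[0,0,0,-0.74,-2.61,0.3,255],[0,0,0,-0.74,-2.61,0.8,255],[0,0,0,-0.74,-2.61,1.3,255],[0,0,0,-0.74,-2.61,1.3,255],[0,0,0,-0.74,-2.61,1.3,255]]
  force: 60

```text
time_s: 37.35
tcp_pos: [0.5187, -0.0029, 0.3242]
orientation: [-180.0, -0.0, 87.3]
wrist_force: [0.9, 0.4, -0.6]
width: -0.0
```

Run:
```python
from h import *
o=st(); shot('wrist','w18.png'); shot('scene','s18.png',(150,150,330,285),4)
```

```text
t 37.35 grasp [ 0.5187 -0.0028  0.1692] fix [-104.2    3.7] rpy [-1.7999e+02 -1.0000e-02  8.7270e+01] F [ 0.9  0.4 -0.6] w -0.0 j [ -7.  17. -14.  59.   0.  85.]
```

View pics/w18.png

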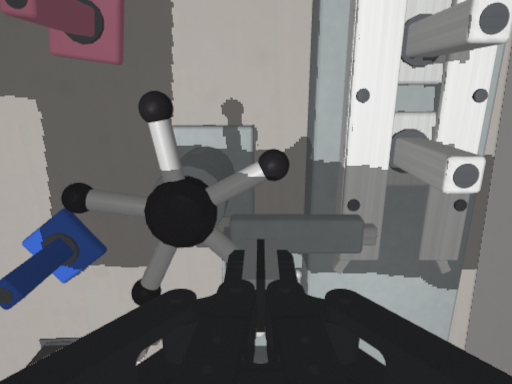

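View pics/s18.png

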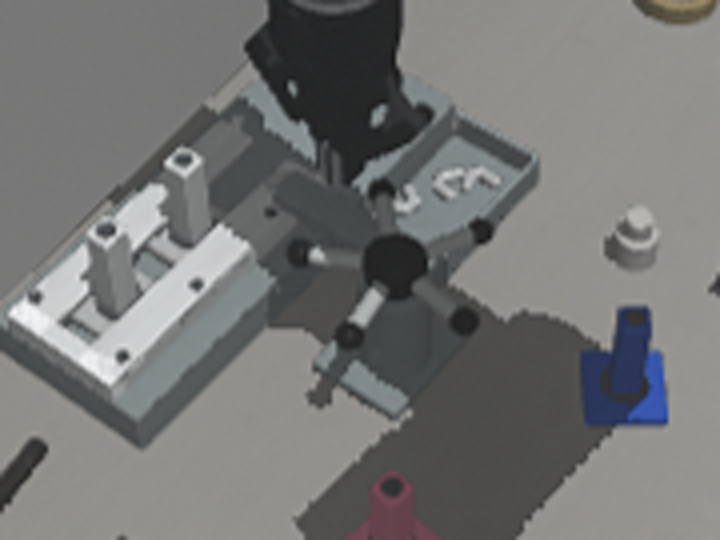

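Emit:
apply_moves:
  deltas:
    - [[0,0,0,0,0,0.4,255],[0,0,0,0,0,0.8,255],[0,0,0,0,0,1.1,255],[0,0,0,0,0,1.2,255],[0,0,0,0,0,1.2,255]]

```text
time_s: 38.08
tcp_pos: [0.5183, -0.0029, 0.2764]
orientation: [180.0, -0.0, 87.3]
wrist_force: [-0.4, 0.4, 1.8]
width: 0.0001
```

Emit:
apply_moves:
  deltas:
    - [[0,0,0,0,0,0.12,255],[0,0,0,0,0,0.25,255],[0,0,0,0,0,0.25,255]]

```text
time_s: 38.45
tcp_pos: [0.518, -0.0029, 0.2658]
orientation: [-180.0, -0.0, 87.3]
wrist_force: [-0.9, 0.2, 0.3]
width: 0.0002
```

Run:
```python
from h import *
o=st(); shot('wrist','w19.png'); wheel('scene')
g=w2f(o['tcp_pos']+rot(o['orientation'])[:,2]*.155)
for ph0 in (188,):
  for r in (46,):
    for ph in range(198,450,10):
        a=np.radians(ph); x=-150-r*np.cos(a); y=10+r*np.sin(a); print(ph,round((y-g[1])/40,2),round((x-g[0])/40,2),end=' | ')
```

```text
t 38.45 grasp [ 0.5178 -0.0029  0.1108] fix [-105.     3.6] rpy [-1.7995e+02 -1.0000e-02  8.7260e+01] F [-0.9  0.2  0.3] w 0.0002 j [ -7.  20. -19.  51.   0.  85.]
wheel [10.6, 6.6, 8.4, 5.9]
198 -0.2 -0.03 | 208 -0.38 -0.11 | 218 -0.55 -0.22 | 228 -0.7 -0.35 | 238 -0.82 -0.51 | 248 -0.91 -0.69 | 258 -0.97 -0.88 | 268 -0.99 -1.08 | 278 -0.98 -1.28 | 288 -0.93 -1.48 | 298 -0.86 -1.66 | 308 -0.75 -1.83 | 318 -0.61 -1.98 | 328 -0.45 -2.1 | 338 -0.27 -2.19 | 348 -0.08 -2.25 | 358 0.12 -2.27 | 368 0.32 -2.26 | 378 0.51 -2.22 | 388 0.7 -2.14 | 398 0.87 -2.03 | 408 1.01 -1.89 | 418 1.13 -1.73 | 428 1.23 -1.55 | 438 1.28 -1.36 | 448 1.31 -1.16 |
```

View pics/w19.png

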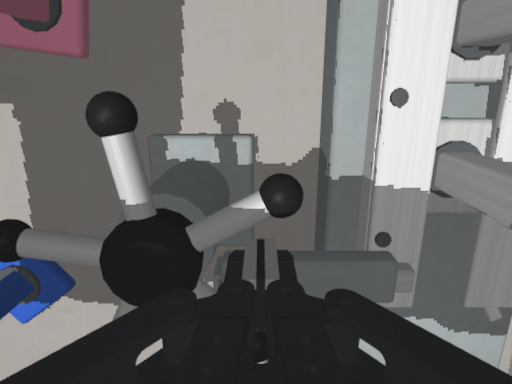

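Emit:
apply_moves:
  deltas:
    - [[0,0,0,-0.2,-0.03,0,255],[0,0,0,-0.38,-0.11,0,255],[0,0,0,-0.55,-0.22,0,255],[0,0,0,-0.7,-0.35,0,255],[0,0,0,-0.82,-0.51,0,255],[0,0,0,-0.91,-0.69,0,255],[0,0,0,-0.97,-0.88,0,255],[0,0,0,-0.97,-0.88,0,255]]

```text
time_s: 39.55
tcp_pos: [0.4804, -0.0404, 0.2663]
orientation: [-179.9, 0.1, 87.2]
wrist_force: [2.2, -0.5, 1.0]
width: 0.0003
```

Run:
```python
from h import *
o=st(); shot('wrist','w20.png'); wheel('scene')
g=w2f(o['tcp_pos']+rot(o['orientation'])[:,2]*.155)
r=46
for ph in range(268,450,10):
        a=np.radians(ph); x=-150-r*np.cos(a); y=10+r*np.sin(a); print(ph,round((y-g[1])/40,2),round((x-g[0])/40,2),end=' | ')
```

```text
t 39.55 grasp [ 0.4802 -0.0406  0.1113] fix [-140.9  -35.9] rpy [-1.7994e+02  8.0000e-02  8.7230e+01] F [ 2.2 -0.5  1. ] w 0.0003 j [-12.  16. -24.  49.  -0.  80.]
wheel [68.9, 0.1, 66.6, 69.3, 66.7]
268 -0.0 -0.19 | 278 0.01 -0.39 | 288 0.05 -0.58 | 298 0.13 -0.77 | 308 0.24 -0.94 | 318 0.38 -1.08 | 328 0.54 -1.2 | 338 0.72 -1.29 | 348 0.91 -1.35 | 358 1.11 -1.38 | 368 1.31 -1.37 | 378 1.5 -1.32 | 388 1.69 -1.24 | 398 1.85 -1.13 | 408 2.0 -1.0 | 418 2.12 -0.84 | 428 2.21 -0.66 | 438 2.27 -0.47 | 448 2.3 -0.27 |
```

View pics/w20.png

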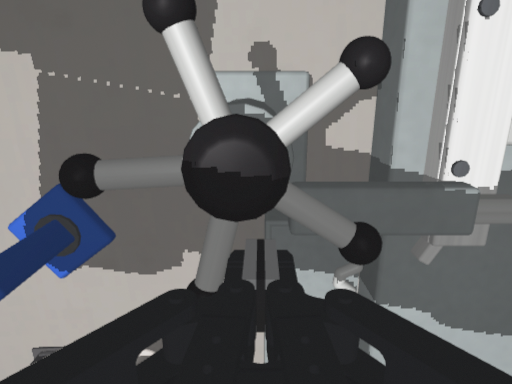

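Emit:
apply_moves:
  deltas:
    - [[0,0,0,0,-0.19,0,255],[0,0,0,0.01,-0.39,0,255],[0,0,0,0.05,-0.58,0,255],[0,0,0,0.13,-0.77,0,255],[0,0,0,0.24,-0.94,0,255],[0,0,0,0.38,-1.08,0,255],[0,0,0,0.54,-1.2,0,255],[0,0,0,0.72,-1.29,0,255],[0,0,0,0.91,-1.35,0,255],[0,0,0,1.11,-1.38,0,255],[0,0,0,1.11,-1.38,0,255]]

```text
time_s: 41.02
tcp_pos: [0.4272, 0.0079, 0.2659]
orientation: [-179.9, -0.1, 87.3]
wrist_force: [-0.7, 0.1, 0.3]
width: 0.0
```

Run:
```python
from h import *
o=st(); shot('wrist','w21.png'); wheel('scene')
g=w2f(o['tcp_pos']+rot(o['orientation'])[:,2]*.155)
r=46
for ph in range(368,450,10):
        a=np.radians(ph); x=-150-r*np.cos(a); y=10+r*np.sin(a); print(ph,round((y-g[1])/40,2),round((x-g[0])/40,2),end=' | ')
```

```text
t 41.02 grasp [0.4269 0.0081 0.1109] fix [-196.4   10.3] rpy [-1.7987e+02 -8.0000e-02  8.7340e+01] F [-0.7  0.1  0.3] w 0.0 j [ -7.  11. -32.  47.   0.  85.]
wheel [23.2, 15.9, 22.0]
368 0.15 0.02 | 378 0.35 0.07 | 388 0.53 0.14 | 398 0.7 0.25 | 408 0.85 0.39 | 418 0.97 0.55 | 428 1.06 0.73 | 438 1.12 0.92 | 448 1.14 1.12 |
```

View pics/w21.png

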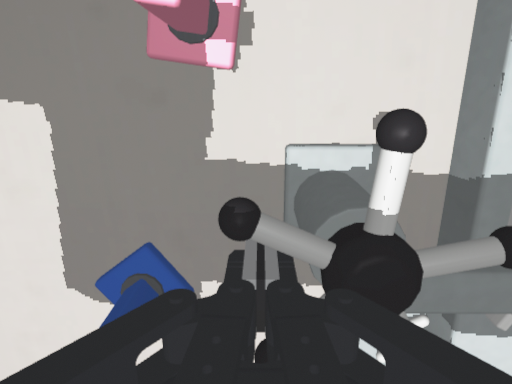

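Emit:
apply_moves:
  deltas:
    - [[0,0,0,0.17,0.02,0,255],[0,0,0,0.35,0.07,0,255],[0,0,0,0.53,0.14,0,255],[0,0,0,0.7,0.25,0,255],[0,0,0,0.85,0.39,0,255],[0,0,0,0.97,0.55,0,255],[0,0,0,1.06,0.73,0,255],[0,0,0,1.09,0.82,0,255],[0,0,0,1.09,0.82,0,255]]

```text
time_s: 42.25
tcp_pos: [0.4634, 0.0493, 0.2661]
orientation: [180.0, -0.1, 87.3]
wrist_force: [-1.7, 0.0, -0.4]
width: -0.0001
```

Run:
```python
from h import *
o=st(); shot('wrist','w22.png'); wheel('scene');wheel('wrist')
g=w2f(o['tcp_pos']+rot(o['orientation'])[:,2]*.155)
r=46
for ph in range(433,460,4):
        a=np.radians(ph); x=-150-r*np.cos(a); y=10+r*np.sin(a); print(ph,round((y-g[1])/40,2),round((x-g[0])/40,2),end=' | ')
```

```text
t 42.25 grasp [0.4635 0.0495 0.1111] fix [-161.8   53.4] rpy [ 1.7999e+02 -9.0000e-02  8.7280e+01] F [-1.7  0.  -0.4] w -0.0001 j [ -2.  15. -27.  48.   0.  91.]
wheel [31.2, 26.9, 70.5, 28.6]
wheel [28.1, 5.4]
433 0.01 -0.04 | 437 0.04 0.04 | 441 0.05 0.12 | 445 0.06 0.2 | 449 0.06 0.28 | 453 0.06 0.36 | 457 0.06 0.44 |
```

View pics/w22.png

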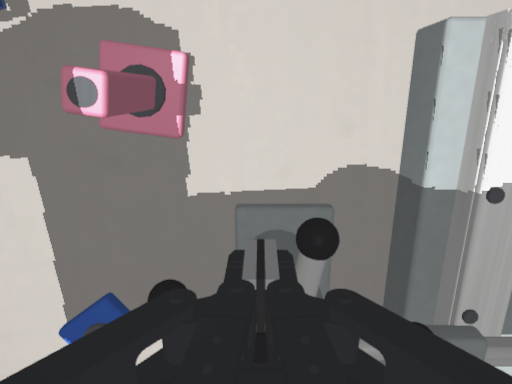

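Emit:
apply_moves:
  deltas:
    - [[0,0,0,0.03,0.04,0,255],[0,0,0,0.05,0.1,0,255],[0,0,0,0.05,0.16,0,255],[0,0,0,0.05,0.16,0,255]]

```text
time_s: 42.9
tcp_pos: [0.4692, 0.0507, 0.2661]
orientation: [-179.9, -0.0, 87.3]
wrist_force: [-4.6, -0.9, 0.4]
width: -0.0001
```

Run:
```python
from h import *
o=st(); wheel('scene');wheel('wrist')
```

```text
t 42.9 grasp [0.469  0.0507 0.1111] fix [-156.4   54.8] rpy [-179.92   -0.     87.27] F [-4.6 -0.9  0.4] w -0.0001 j [ -2.  15. -26.  49.   0.  91.]
wheel [40.3, 38.2, 20.1, 35.6]
wheel [34.7, 11.5, 40.4]
```

Emit:
apply_moves:
  deltas:
    - [[0,0,0,0,0.03,0,255],[0,0,0,0,0.05,0,255],[0,0,0,0,0.05,0,255]]

```text
time_s: 43.38
tcp_pos: [0.47, 0.0506, 0.266]
orientation: [-179.8, 0.0, 87.3]
wrist_force: [-9.3, -0.4, 4.6]
width: 0.0001
```

Emit:
apply_moves:
  deltas:
    - [[0,0,0,0,-0.15,0,255],[0,0,0,0,-0.2,0,255],[0,0,0,0,-0.2,-0.5,255],[0,0,0,0,-0.2,-1.5,255],[0,0,0,0,-0.2,-3,255],[0,0,0,0,-0.2,-4,255],[0,0,0,0,-0.2,-4,255],[0,0,0,0,-0.2,-4,255],[0,0,0,0,-0.2,-4,255]]

```text
time_s: 44.5
tcp_pos: [0.4632, 0.051, 0.4248]
orientation: [-179.9, -0.0, 87.3]
wrist_force: [0.4, 0.1, -0.9]
width: 0.0
```

Run:
```python
from h import *
o=st(); wheel('top');wheel('scene');wheel('wrist'); rail('top'); shot('wrist','w23.png');shot('top','t23.png',(110,100,310,260),4)
p,d,cp=shot('top'); C=cloud(d,cp);F=w2f(C);z=C[...,2]
m=(F[...,0]<-70)&(F[...,0]>-133)&(F[...,1]<-48)&(F[...,1]>-172)&(z>.0095)&(z<.03)
n,lab,s,ce=cv2.connectedComponentsWithStats(m.astype(np.uint8))
for k in range(1,n):
    if s[k][4]>5: print('chip',s[k],F[lab==k].min(0),F[lab==k].max(0),z[lab==k].max())
```

```text
t 44.5 grasp [0.4628 0.051  0.2698] fix [-162.5   54.8] rpy [-1.7986e+02 -1.0000e-02  8.7270e+01] F [ 0.4  0.1 -0.9] w 0.0 j [ -2.   9. -10.  72.   0.  91.]
wheel [36.4, 36.4, 35.7, 35.8]
wheel [38.5, 36.3, 37.8, 33.2, 35.6]
wheel [35.5, 37.7, 34.4, 38.9, 29.4]
rail stem [ -0.2 108.5] [21.4 18.3] 4.8 0.1254729464164166
rail stem [ 0.1 36.9] [20.4 18.3] 1.9 0.12532457815316111
chip [262 172  10   6  38] [ -85.30714454 -110.98635277] [-70.5933477  -85.20716182] 0.017504776230065966
chip [273 176  14  15  81] [-120.20616968 -154.17465501] [ -81.10842413 -117.09252599] 0.018103492796150755
```

View pics/w23.png

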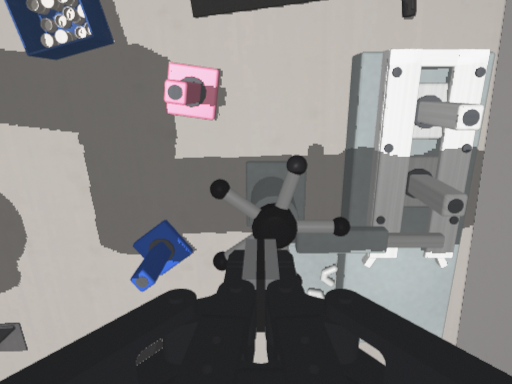

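View pics/t23.png

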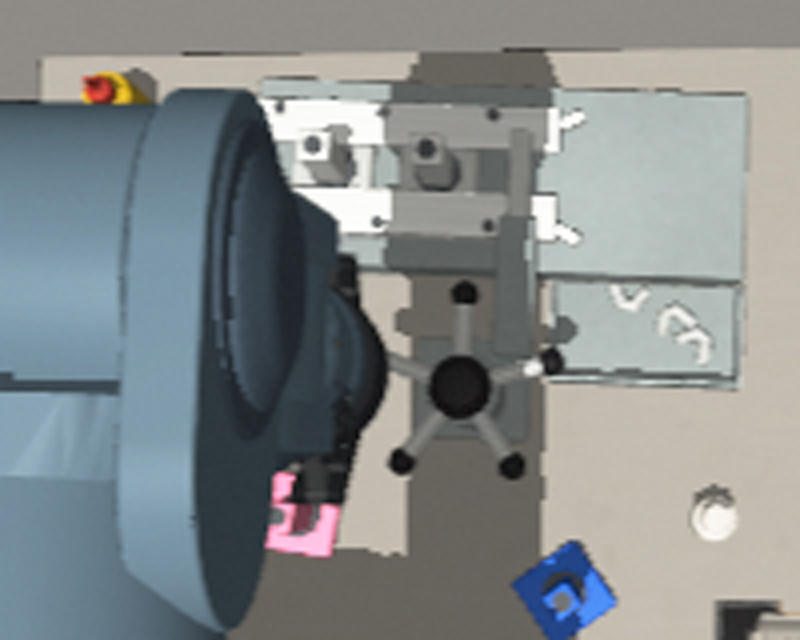

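Run:
```python
from h import *
p,d,cp=shot('scene','s24.png'); C=cloud(d,cp)*1000
P=C[(C[...,2]>72)&(C[...,2]<90)&(abs(C[...,0]-466)<60)&(abs(C[...,1]-245)<40)]
print(len(P),cv2.minAreaRect(P[:,:2].astype(np.float32)),np.median(P[:,2])); st()
```

```text
195 ((463.05523681640625, 244.30670166015625), (68.42823028564453, 14.498806953430176), 1.163873314857483) 80.7338035209506
t 44.9 grasp [0.4634 0.051  0.2711] fix [-161.9   54.8] rpy [-179.98   -0.     87.26] F [0.3 0.3 0.9] w 0.0001 j [ -2.   9. -10.  72.   0.  91.]
```

View pics/s24.png

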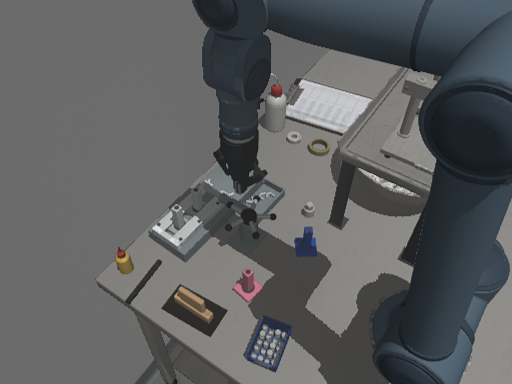

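The scraper stands upright on its mat at (193,304), both studs are in the rail at (178,216) and (200,200), and the bystanders are where they started. The arm touches nothing, so I'm handing in.

```bash
python3 -c "
from station import *
print(finish_job())"
```

```text
the job is handed in; nothing more can be done
None
```

I finished the job and handed it in at about 45 s of the 210 s allowed; handing in reports no verdict.

- **Chips:** one stroke of the scraper swept all three chips into the pan, and the gripper stayed off them. At the last check they lay in the pan with their tops no higher than 18 mm, and the plate was clear.
- **Scraper:** I put it back on its mat about 5 mm from the mat's centre. It stands upright.
- **Studs:** both grey studs are upright in the rail, at fixture y of about 109 mm and 37 mm, within 0.3 mm of the centre line. One had been knocked about 4 cm aside during the run, so I measured it again before gripping it.
- **Star wheel:** I turned it clockwise in one continuous push on a single spoke, about 244°, rather than changing from spoke to spoke. It now reads about 252° (4.40 rad). The push force rose to 9 N there, so it is at the stop, and the bolt lies across the slot.
- **Other things on the bench:** the pink and blue look-alikes were not touched. The bystanders look unmoved in the last scene picture, but I did not measure them.

No check failed. Wheel readings from the scene and wrist cameras scattered by several degrees, so I relied on the top view, where they agreed within 1°.

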